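# Draw the locating plugs out of the boring guide, box them and hasp the case

## Robot

A 6-joint arm with a two-finger parallel gripper is mounted at the origin on the work surface. World frame = base frame: x ahead of the robot, y to its left, z up, the work surface at z = 0. Lengths are in m, angles in rad, forces in N, time in s.
With the tool pointing down it reaches from about 0.35 to 0.85 m from the base axis. Payload 8.1 kg.
Tool frame: the origin (TCP) lies midway between the tips of the shut fingers; the grasp point (between the pads) lies robot.grip_depth behind it (robot.grip_depth is the distance from the TCP to the grasp point, in m); z points along the fingers, y is the line along which they close (so a half turn about z gives the same grasp; the last joint's range is limited). The gripper opens to 93 mm and grips with 3 to 60 N. Pads are 15 mm wide; open, the fingers measure 128 mm over their backs; the gripper's body (75 mm by 188 mm) begins 65 mm behind the grasp point.
Start: joints at [-1.276, 0.13, 1.488, -0, 1.523, -0.085], TCP at [0.222, -0.557, 0.219] pointing down, gripper open.
Joint ranges: [-2.96, 2.96], [-0.89, 2.26], [0.02, 2.5], [-1.34, 4.48], [0, 2.73], [-2.66, 2.66]. Speed limits (rad/s): [2.39, 2.39, 2.79, 3.14, 3.14, 3.14].

## Interface

Orientations are given as a rotation vector (axis times angle).
In Python, from plant import robot gives the robot as it stands.
- The arm moves only by the tool carry_out, never from a script. Its argument "rows" is a list of rows, each a list of 6 numbers: the shift along the tool's x, y, z in m, then the turn, a rotation vector about the tool's x, y, z in degrees. A call has 1 to 12 rows; each row is the pose to reach, as a shift and turn from the pose commanded when the call began, along the tool's axes at that moment; what a row does not reach only later rows make up. A row lasts 1/8 s, in which the tool goes at most 62.5 mm and 10.7 degrees, less where a joint would pass 70% of its speed; a pose out of reach is approached as far as the arm can. A call with a gripper value outside its range is refused whole. "jaw" is the closure in counts, from 0 (fully open) to 255 (shut), set as the call begins (left out, the last holds). The fingers move at their own pace and stop on an object; "force" is the grip in N (left out, the last holds). Time passes only in rows, so rows that repeat a pose let the fingers close. It gives the time, the measured TCP pose, the force, the opening and the grip force at its end, in the units of the state.
- robot.read_state(): the state, without advancing time (a new reading comes with each control period).
- robot.read_camera(name): name is "scene" or "top" or "wrist"; returns the picture (400x640x3 uint8, red, green, blue); there is no depth.
- robot.camera_model(name): a dict with "fx", "fy", "cx", "cy" (pixels), "R" (3x3) and "t" (3): a world point X has camera coordinates R X + t; the wrist camera has in their place "mount" (4x4, takes a point from camera to tool coordinates, whose origin is the TCP and whose axes are the flange's). Camera axes: x right, y down, z forward; pixel columns grow to the right and rows downward; lengths in m; the calibration is good to about 2 mm. A picture is of the moment at which its call begins: read the wrist's pose just before it. camera_model takes no time and is no camera call.
- robot.close_job(): hands the job in; it is judged then, once.
Trained networks look in the newest picture that a camera, given by its name, has taken for a name from the list of things; names that differ only in an ending like _2 or _b are one class to them, and where a whole thing is asked for, a point or a joint stands for the part that bears it (a point fixed in the world has none). Each returns a list of dicts, best first, with "conf" (0 to 1); they miss things now and then, are a little off and sometimes report something else, mostly with a low value. They report only what shows in the picture. A call takes as long as a camera call. They do not tell look-alikes from the thing itself.
- robot.outline_of(camera, target): "pixels" (400x640 bool, what is visible of it) and "pixel" ([column, row] in pixels, amid what is visible of it).
The state is a dict: "t": time; "q": joint angles; "dq": joint speeds; "joint_torque": joint torques, N m; "tool_pos": TCP position; "orientation": TCP orientation; "force": force on the tool from outside, world axes, zero at the start; "wrist_torque": the same for the moment, N m; "opening": finger opening in m; "gripper_force": force on a finger pad.
Only numpy, scipy, OpenCV 4.12 (cv2) and the standard library are available. Lean on these libraries where they do the work, as an engineer would, in place of code of your own. Each camera call takes 0.05 s, during which the arm holds its last target. There are 200 camera calls.

## Task

The holes are bored: take the pull hook from its rack, draw every red locating plug up out of the boring guide by its wire eye with the hook, not the fingers, and put them all in the plug case. Hang the hook back in its slot, shut the case's lid fully once all the plugs are inside, then swing the hasp down over the staple until it lies against the front of the case. Leave the other things on the bench where they are.

Things in the scene. Friction and masses are not known exactly. Their poses are not given: they have to be found in the camera images.
- guide: plywood boring guide, 80 x 240 mm, top 115 mm above the bench, fixed with black star knobs on a pine workpiece 120 x 360 x 45 mm (knobs at its ends 87 mm high). Origin on the bench under its middle; x across, y along its five bores, z up. Bores: 38 mm wide, straight down 95 mm (floor 20 mm above the bench), at y = -96, -48, 0, 48 and 96 mm
- plug0: red locating plug, may be absent: cylinder 35 mm across, 34 mm tall, about 60 g, with a rigid brass wire eye on top (see plug1). Origin at the centre of its flat base, z up. Starts standing loose on the floor of a bore, its eye's top 35 mm below the mouth, its x within 0.6 rad of the guide's x. Can turn and shift 1.5 mm in the bore; stands by itself on its base
- plug1: a second plug like plug0, may be absent. The eye: wire 3.5 mm thick, an upright arch in the plug's y-z plane, so that its opening faces along the plug's x (usable from either side). Opening 16.5 mm wide in y and 22 mm high at the middle, from 34 to 56.5 mm above the base; overall height 60 mm
- plug2: a third plug like plug0, may be absent
- plug3: a fourth plug like plug0, may be absent
- plug4: a fifth plug like plug0, may be absent
- hook: pull hook, about 90 g: wooden handle with a green band, 28 mm (x) by 22 mm (y), flat-sided, from z = 5 to 75 mm, over a brass disc 34 mm across and 5 mm thick; below it a straight steel shaft of 3.5 mm wire, bent at its foot towards +x. Origin on the shaft's axis at the underside of the disc; z up. At the start it hangs upright in the rack's slot
- hook_throat (a point): where a loop hangs on the hook: top of the foot's wire, 5 mm out along the hook's +x and 98 mm below its origin. The foot reaches 11.5 mm out from the shaft's axis; its wire's centre line is 100 mm below the origin, its tip turns up 6 mm above that line, leaving a throat 6 mm wide
- rack: wooden tool rack fixed on the bench, 110 x 250 mm, top board at 130 mm. Origin on the bench under its middle, x away from its front, y along it. The hook hangs in its middle slot; a yellow and a blue tool handle (fixed, 28 mm across, 55 mm above the board) stand 88 mm to either side of it along y
- slot (a point): centre of the hook's slot on the top face of the rack's board; its axes are the rack's. The slot goes through, 36 mm along x and 16 mm along y. Shaft and foot go down through it with the foot along the slot, and the disc then rests on the board. At the start the hook's x is within 0.1 rad of the slot's x
- case: plywood plug case fixed on the bench, 150 mm (x) by 200 mm (y), 85 mm high without the lid, walls and floor 8 mm, open at the top while the lid is up. Origin on the bench under its middle; -x is its front, with a steel staple (loop standing out 13 mm, 55 mm above the bench) in the middle
- lid (a joint): angle of the case's lid about the hinge on its rear (+x) top edge: 0 = shut flat on the case, about 1.6 = upright, 1.95 = stop. Plywood 150 x 200 x 10 mm, 160 g; a stiff hinge (0.2 N m) holds it wherever it is left; shut it by pushing its outer (rear) face over and down
- lid_hinge (a point): middle of the lid's hinge line, which runs along the case's y, 85 mm above the bench; the lid's inner face passes through it
- lid_edge (a point): middle of the lid's free (front) edge, on its outer face; with the lid shut it is 150 mm in front of the hinge and 95 mm above the bench
- hasp (a joint): angle of the hasp to the lid, about a hinge along the lid's front top edge: 0 = hanging down flat against the front of the shut case, its slot over the staple; with the lid shut 1.57 = sticking straight out to the front, 3.14 = straight up, 4.4 = folded back. Steel leaf 34 mm wide, stays where it is left (0.03 N m)
- hasp_hinge (a point): middle of the hasp's hinge line, 1 mm in front of the lid's front edge, level with the lid's outer face
- hasp_lip (a point): outer end of the finger lip at the hasp's foot: 53 mm along the leaf from its hinge and turned 19.5 mm out from it, so that with the hasp down the lip stands out farther than the staple and can be pushed home
- glue: bystander: white glue bottle with an orange cap, 64 mm across, 170 mm tall, origin at its base; leave it alone
- tape: bystander: yellow tape measure, 62 x 36 x 58 mm, origin at its base; leave it alone
- pencil: bystander: yellow pencil 160 mm long lying down, origin under its middle; leave it alone
- square: bystander: try square, dark stock 120 mm long with a steel blade 160 mm long, lying flat, origin under the stock; leave it alone
- wax: bystander: tin of wax with a green label, 84 mm across, 50 mm tall, origin at its base; leave it alone
- bit: bystander: steel Forstner bit standing on its 38 mm head, 85 mm tall, origin at its base; leave it alone
There are look-alikes about, which are no part of the job. Several things have the shape of the hook; the one meant has the colours described above.

How it is judged:
On the way, in this order (a step that is already met when the one before it is completed fails the run):
1. the pull hook is lifted out of the rack (z of hook in the frame of slot above 0.03 m), for 0.1 s.
2. all the plugs are in the case, the lid still up (x of plug0 in the frame of case between -0.067 and 0.067 m and y of plug0 in the frame of case between -0.092 and 0.092 m and z of plug0 in the frame of case between 0 and 0.06 m and x of plug1 in the frame of case between -0.067 and 0.067 m and y of plug1 in the frame of case between -0.092 and 0.092 m and z of plug1 in the frame of case between 0 and 0.06 m and x of plug2 in the frame of case between -0.067 and 0.067 m and y of plug2 in the frame of case between -0.092 and 0.092 m and z of plug2 in the frame of case between 0 and 0.06 m and x of plug3 in the frame of case between -0.067 and 0.067 m and y of plug3 in the frame of case between -0.092 and 0.092 m and z of plug3 in the frame of case between 0 and 0.06 m and x of plug4 in the frame of case between -0.067 and 0.067 m and y of plug4 in the frame of case between -0.092 and 0.092 m and z of plug4 in the frame of case between 0 and 0.06 m and value of joint lid above 0.8 rad), for 0.2 s.
3. the lid is shut on them, the hasp not yet over the staple (x of plug0 in the frame of case between -0.067 and 0.067 m and y of plug0 in the frame of case between -0.092 and 0.092 m and z of plug0 in the frame of case between 0 and 0.06 m and x of plug1 in the frame of case between -0.067 and 0.067 m and y of plug1 in the frame of case between -0.092 and 0.092 m and z of plug1 in the frame of case between 0 and 0.06 m and x of plug2 in the frame of case between -0.067 and 0.067 m and y of plug2 in the frame of case between -0.092 and 0.092 m and z of plug2 in the frame of case between 0 and 0.06 m and x of plug3 in the frame of case between -0.067 and 0.067 m and y of plug3 in the frame of case between -0.092 and 0.092 m and z of plug3 in the frame of case between 0 and 0.06 m and x of plug4 in the frame of case between -0.067 and 0.067 m and y of plug4 in the frame of case between -0.092 and 0.092 m and z of plug4 in the frame of case between 0 and 0.06 m and value of joint lid below 0.05 rad and value of joint hasp above 0.5 rad), for 0.1 s.
4. the hasp is swung down over the staple (value of joint lid below 0.05 rad and value of joint hasp below 0.15 rad), for 0.2 s.
At the end, for the whole second after the job is handed in: every plug present lies inside the case, the lid is shut (joint under 0.05 rad), the hasp is down over the staple (joint under 0.15 rad), the hook hangs upright in its slot (disc on the board within 5 mm, within 13 mm of the slot's centre, tilt under 0.12 rad), and everything is at rest (all of step 4 and x of plug0 in the frame of case between -0.067 and 0.067 m and y of plug0 in the frame of case between -0.092 and 0.092 m and z of plug0 in the frame of case between 0 and 0.06 m and x of plug1 in the frame of case between -0.067 and 0.067 m and y of plug1 in the frame of case between -0.092 and 0.092 m and z of plug1 in the frame of case between 0 and 0.06 m and x of plug2 in the frame of case between -0.067 and 0.067 m and y of plug2 in the frame of case between -0.092 and 0.092 m and z of plug2 in the frame of case between 0 and 0.06 m and x of plug3 in the frame of case between -0.067 and 0.067 m and y of plug3 in the frame of case between -0.092 and 0.092 m and z of plug3 in the frame of case between 0 and 0.06 m and x of plug4 in the frame of case between -0.067 and 0.067 m and y of plug4 in the frame of case between -0.092 and 0.092 m and z of plug4 in the frame of case between 0 and 0.06 m and horizontal distance between hook and slot below 0.013 m and z of hook in the frame of slot between -0.005 and 0.005 m and angle between hook's own z axis and vertical below 0.12 rad and linear speed of each of plug0, plug1, plug2, plug3, plug4, hook below 0.03 m/s); the robot touches nothing.
It fails at once if one of the bystanders is knocked away (more than 40 mm) (distance of any of glue, tape, pencil, square, wax, bit from where it was at the start of the episode above 0.04 m).
It fails at once if a plug that is still down in the guide is handled with the fingers instead of the hook ((contact force between the fingers and plug0 above 1 N and z of plug0 in the frame of guide below 0.075 m and x of plug0 in the frame of guide between -0.03 and 0.03 m and y of plug0 in the frame of guide between -0.12 and 0.12 m) or (contact force between the fingers and plug1 above 1 N and z of plug1 in the frame of guide below 0.075 m and x of plug1 in the frame of guide between -0.03 and 0.03 m and y of plug1 in the frame of guide between -0.12 and 0.12 m) or (contact force between the fingers and plug2 above 1 N and z of plug2 in the frame of guide below 0.075 m and x of plug2 in the frame of guide between -0.03 and 0.03 m and y of plug2 in the frame of guide between -0.12 and 0.12 m) or (contact force between the fingers and plug3 above 1 N and z of plug3 in the frame of guide below 0.075 m and x of plug3 in the frame of guide between -0.03 and 0.03 m and y of plug3 in the frame of guide between -0.12 and 0.12 m) or (contact force between the fingers and plug4 above 1 N and z of plug4 in the frame of guide below 0.075 m and x of plug4 in the frame of guide between -0.03 and 0.03 m and y of plug4 in the frame of guide between -0.12 and 0.12 m)).
Of plug0, plug1, plug2, plug3, plug4 only 3 to 4 are there at a start; the rules pass over those that are not, and their reading is None.
At some moment in a run one of plug0, plug1, plug2, plug3, plug4 may be knocked a few centimetres aside while the robot is not near it.
It also fails if it takes over 210 s, if anything falls off the work surface, if the arm or the gripper's body presses on something with over 40 N, if the wrist force passes 120 N, or if a joint passes its speed limit or range.

## Working session

There is one attempt and no reset: what is moved stays moved. The work goes in short steps, Python scripts to look and compute and a tool call to move; the robot and the scene stay as the last step left them, time stands still between calls to the robot, and variables do not carry over. Pictures are saved under pics/ and viewed, at most 14 in all, crops included, and the job is handed in when it is done.

Besides the shell and the picture viewer there is one more tool, called after "Call:" by a JSON object that holds its "method" and its "body". carry_out: Moves the arm, as the interface text tells. Its arguments: {"type":"object","properties":{"rows":{"type":"array"},"jaw":{"type":"number"},"force":{"type":"number"}},"required":["rows"]}

```bash
ls; mkdir -p pics; cat > h.py <<'E'
import numpy as np, cv2
from plant import robot
from scipy.spatial.transform import Rotation as Ro
def shot(n,f=None):
    im=robot.read_camera(n)
    if f: cv2.imwrite('pics/'+f,im[:,:,::-1])
    return im
def cam(n):
    m=robot.camera_model(n)
    K=np.array([[m['fx'],0,m['cx']],[0,m['fy'],m['cy']],[0,0,1.]])
    if 'R' in m: return K,np.array(m['R']),np.array(m['t'])
    s=robot.read_state(); T=np.eye(4);T[:3,:3]=Ro.from_rotvec(s['orientation']).as_matrix();T[:3,3]=s['tool_pos']
    T=np.linalg.inv(T@np.array(m['mount'])); return K,T[:3,:3],T[:3,3]
def proj(c,X):
    K,R,t=c; p=(np.atleast_2d(X)@R.T+t)@K.T; return p[:,:2]/p[:,2:]
def onz(c,px,z):
    K,R,t=c; px=np.atleast_2d(px).astype(float)
    d=np.c_[px,np.ones(len(px))]@np.linalg.inv(K).T@R; o=-R.T@t
    return o+d*((z-o[2])/d[:,2])[:,None]
def tri(cs,pxs):
    A=[];b=[]
    for c,p in zip(cs,pxs):
        K,R,t=c; d=R.T@np.linalg.inv(K)@np.array([p[0],p[1],1.]); d/=np.linalg.norm(d); o=-R.T@t
        P=np.eye(3)-np.outer(d,d); A.append(P); b.append(P@o)
    return np.linalg.lstsq(np.vstack(A),np.hstack(b),rcond=None)[0]
E
python3 - <<'E'
from h import *
a=shot('scene','s0.png'); b=shot('top','t0.png')
print(robot.read_state()['tool_pos'],robot.grip_depth)
for c in ('scene','top'):
    K,R,t=cam(c); print(c,K[0,0],-R.T@t)
    for n in ['guide','plug0','hook','rack','case','lid','hasp']:
        o=robot.outline_of(c,n); print(n,[(round(x['conf'],2),np.round(x['pixel']).tolist(),int(x['pixels'].sum())) for x in o][:6])
print(robot.camera_model('wrist'))
E
```

```text
pics
[ 0.22230602 -0.55675898  0.21771587] 0.0188
scene 382.3497212635851 [ 0.80174959 -0.58916354  0.82205272]
guide [(0.94, [337.0, 220.0], 5839)]
plug0 [(0.41, [416.0, 197.0], 397)]
hook [(0.86, [115.0, 309.0], 581), (0.78, [247.0, 282.0], 502)]
rack [(0.63, [250.0, 311.0], 8490)]
case [(0.67, [378.0, 125.0], 3756)]
lid [(0.75, [411.0, 85.0], 719)]
hasp [(0.63, [430.0, 76.0], 159)]
top 520.8356182517177 [ 0.28369519 -0.03113308  1.59352496]
guide [(0.61, [308.0, 187.0], 4732), (0.45, [300.0, 124.0], 515)]
plug0 [(0.62, [275.0, 190.0], 66), (0.58, [326.0, 182.0], 57), (0.44, [343.0, 183.0], 55), (0.41, [293.0, 186.0], 60)]
hook [(0.71, [458.0, 299.0], 288), (0.47, [425.0, 196.0], 164)]
rack [(0.78, [419.0, 201.0], 3531), (0.47, [173.0, 162.0], 1702)]
case [(0.84, [184.0, 188.0], 5671)]
lid [(0.91, [172.0, 162.0], 1880), (0.67, [415.0, 202.0], 3540)]
hasp [(0.56, [169.0, 145.0], 246), (0.43, [417.0, 203.0], 3447)]
{'fx': 328.5860692158393, 'fy': 328.5860692158393, 'cx': 314.66133348570816, 'cy': 198.61585742206762, 'mount': array([[ 3.47033402e-05, -9.56273339e-01, -2.92474443e-01,
         8.24995402e-02],
       [ 9.99999861e-01, -1.20459382e-04,  5.12507793e-04,
        -1.05307099e-03],
       [-5.25328829e-04, -2.92474420e-01,  9.56273202e-01,
        -1.64841539e-01],
       [ 0.00000000e+00,  0.00000000e+00,  0.00000000e+00,
         1.00000000e+00]])}
```

View pics/s0.png

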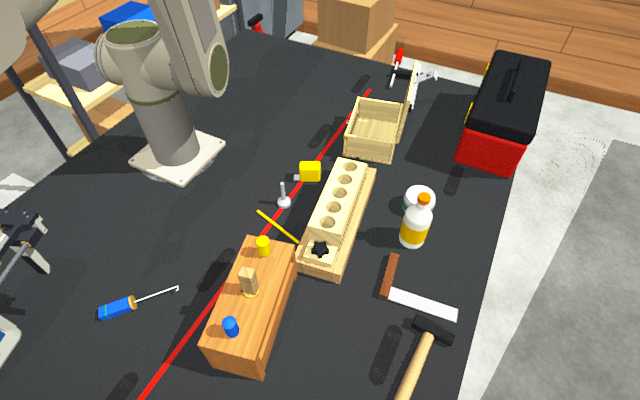

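View pics/t0.png

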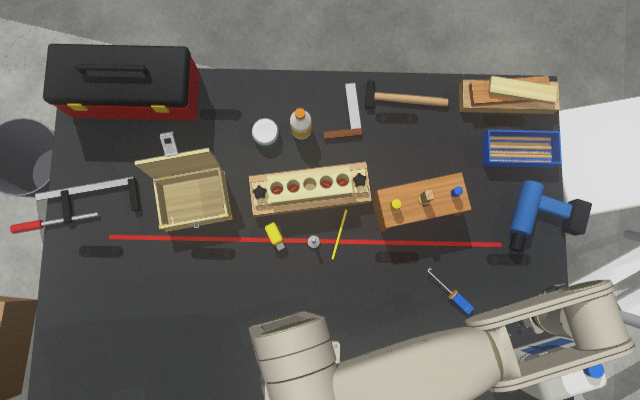

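The scene view shows the guide (337,220), the rack with the green-banded hook at (247,282), and the case with its lid open (378,125). A blue screwdriver look-alike is at (115,309). From the top, red plugs show in bores at (275,190), (293,186), (326,182) and (343,183); the middle bore (310,184) looks empty.

```bash
python3 - <<'E'
from h import *
c=cam('top'); s=robot.read_state()
print(Ro.from_rotvec(s['orientation']).as_matrix().round(3), s['tool_pos'])
for n,p,z in [('bore',[[275,190],[293,186],[310,184],[326,182],[343,183]],.115),('knobs',[[260,193],[360,180]],.087),('hook',[[428,197]],.19),('yb',[[397,204],[458,191]],.185),('rackcorners',[[377,190],[463,174],[470,210],[384,228]],.13),('case',[[152,180],[222,168],[232,218],[160,228]],.085),('tape',[[275,236]],.05),('bit',[[314,241]],.08),('glue',[[300,115]],.17),('pencil',[[346,210],[333,258]],0)]:
    print(n,onz(c,p,z).round(3)[:,:2].tolist())
E
```

```text
[[ 0.929  0.371  0.   ]
 [ 0.371 -0.929 -0.   ]
 [-0.     0.    -1.   ]] [ 0.22244652 -0.55726605  0.2186771 ]
bore [[0.538, 0.087], [0.551, 0.035], [0.558, -0.014], [0.565, -0.06], [0.563, -0.109]]
knobs [[0.533, 0.133], [0.578, -0.16]]
hook [[0.515, -0.338]]
yb [[0.494, -0.254], [0.534, -0.422]]
rackcorners [[0.542, -0.205], [0.593, -0.452], [0.49, -0.47], [0.433, -0.225]]
case [[0.566, 0.451], [0.606, 0.248], [0.458, 0.212], [0.425, 0.419]]
tape [[0.411, 0.088]]
bit [[0.396, -0.028]]
glue [[0.746, 0.019]]
pencil [[0.5, -0.125], [0.352, -0.087]]
```

Call:
{"method": "carry_out", "body": {"rows": [[0, 0, -0.06, 0, 0, 0], [0, 0, -0.11, 0, 0, 8.4], [0.055, -0.02, -0.11, 0, 0, 8.4], [0.11, -0.04, -0.11, 0, 0, 8.4], [0.165, -0.06, -0.11, 0, 0, 8.4], [0.22, -0.08, -0.11, 0, 0, 8.4], [0.275, -0.102, -0.11, 0, 0, 8.4], [0.275, -0.102, -0.11, 0, 0, 8.4], [0.275, -0.102, -0.11, 0, 0, 8.4]], "jaw": 0}}

```text
t: 1.92
tool_pos: [0.4399, -0.3607, 0.3286]
orientation: [3.12, 0.367, -0.001]
force: [0.0, 0.2, -0.4]
opening: 0.0931
gripper_force: 0.0
```

```bash
python3 - <<'E'
from h import *
c=cam('wrist'); a=shot('wrist','w1.png'); import pickle; pickle.dump((c,a),open('w1.pkl','wb'))
for n in ('hook','rack'): print(n,[(round(x['conf'],2),np.round(x['pixel']).tolist(),int(x['pixels'].sum())) for x in robot.outline_of('wrist',n)])
E
```

```text
hook [(0.93, [347.0, 290.0], 866), (0.63, [312.0, 91.0], 968)]
rack [(0.72, [324.0, 95.0], 24635)]
```

View pics/w1.png

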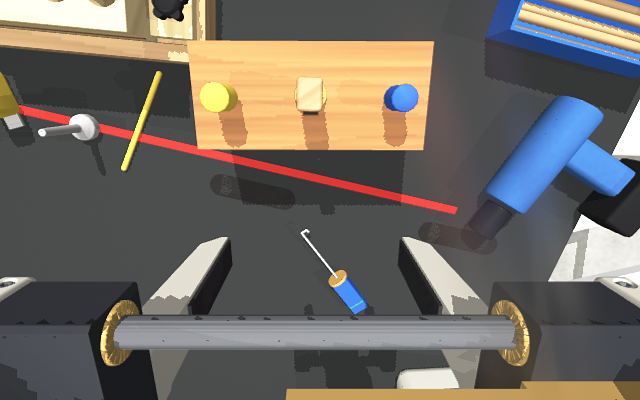

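The wrist view shows the rack with top corners at about (192,42), (433,41), (425,150) and (198,150). The wooden hook handle top is at (311,88), yellow at (215,96) and blue at (402,97). I'll take a second view for height.

Call:
{"method": "carry_out", "body": {"rows": [[0.04, 0.03, 0, 0, 0, 0], [0.06, 0.05, -0.02, 0, 0, 0], [0.06, 0.05, -0.02, 0, 0, 0], [0.06, 0.05, -0.02, 0, 0, 0]]}}

```text
t: 2.58
tool_pos: [0.5089, -0.3959, 0.3482]
orientation: [-3.12, -0.363, 0.001]
force: [-0.6, -0.8, 0.5]
opening: 0.0932
gripper_force: 0.0
```

```bash
python3 - <<'E'
from h import *
import pickle
c=cam('wrist'); a=shot('wrist','w2.png'); pickle.dump((c,a),open('w2.pkl','wb'))
o=[x for x in robot.outline_of('wrist','hook')]
print([(round(x['conf'],2),np.round(x['pixel']).tolist(),int(x['pixels'].sum())) for x in o])
c1,a1=pickle.load(open('w1.pkl','rb'))
ts=[]
for cc,im,tag in((c1,a1,1),(c,a,2)):
    p=proj(cc,[.515,-.338,.19])[0].astype(int); print(tag,p, -cc[1].T@cc[2])
    x0,y0=p[0]-60,max(p[1]-60,0); cr=im[y0:y0+120,x0:x0+120]; print(x0,y0)
    ts.append(cv2.resize(cr,(400,400),interpolation=cv2.INTER_CUBIC))
cv2.imwrite('pics/w12.png',np.hstack(ts)[:,:,::-1])
E
```

```text
[(0.88, [310.0, 303.0], 367), (0.87, [264.0, 153.0], 1138)]
1 [310 102] [ 0.51979466 -0.34052057  0.49343352]
250 42
2 [260 164] [ 0.58888123 -0.3759797   0.512971  ]
200 104
```

View pics/w12.png

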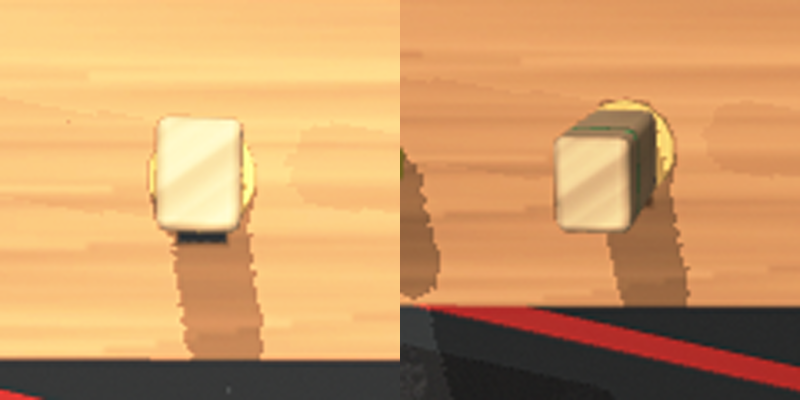

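Both crops show the handle's square top, aligned with the picture axes: centre (309.7,94.2) in view 1 and (257.9,159) in view 2. The green band and brass disc are visible, and the slot runs along the tool's x.

```bash
python3 - <<'E'
from h import *
import pickle
c1,a1=pickle.load(open('w1.pkl','rb'));c2,a2=pickle.load(open('w2.pkl','rb'))
X=tri([c1,c2],[[309.7,94.2],[257.9,159.05]]); print(X, proj(c1,X),proj(c2,X))
for c in (c1,c2):print(onz(c,[[309.7,94.2]] if c is c1 else [[257.9,159.05]],.205).round(4))
print('rack front',onz(c1,[[198,150],[425,150],[192,42],[433,41]],.13).round(4), 'slot end',onz(c1,[[250+200/3.333,42+242/3.333]],.13))
# rack edge line fits
def edge(c,z):
    pass
s=robot.read_state(); M=Ro.from_rotvec(s['orientation']).as_matrix();print(M.round(3),s['tool_pos'])
g=np.array([X[0],X[1],.161]); print('shift tool',(M.T@(g-s['tool_pos'])).round(4), s['q'])
E
```

```text
[ 0.52184126 -0.33584341  0.20068687] [[309.67468423  94.17750581]] [[257.92341208 159.06868467]]
[[ 0.5218 -0.3359  0.205 ]]
[[ 0.5228 -0.3364  0.205 ]]
rack front [[ 0.4364 -0.2279  0.13  ]
 [ 0.4946 -0.4723  0.13  ]
 [ 0.5437 -0.2078  0.13  ]
 [ 0.601  -0.4441  0.13  ]] slot end [[ 0.50207775 -0.33981221  0.13      ]]
[[ 0.973  0.23  -0.   ]
 [ 0.23  -0.973  0.   ]
 [-0.    -0.    -1.   ]] [ 0.50885831 -0.39536331  0.34835234]
shift tool [ 0.0264 -0.0549  0.1874] [-7.40015250e-01  2.40553164e-01  1.13084625e+00 -9.88600793e-05
  1.77074226e+00  5.98511362e-01]
```

Call:
{"method": "carry_out", "body": {"rows": [[0.013, -0.027, 0, 0, 0, 0], [0.026, -0.055, 0, 0, 0, 0], [0.026, -0.055, 0.06, 0, 0, 0], [0.026, -0.055, 0.11, 0, 0, 0], [0.026, -0.055, 0.15, 0, 0, 0], [0.026, -0.055, 0.175, 0, 0, 0], [0.026, -0.055, 0.187, 0, 0, 0], [0.026, -0.055, 0.187, 0, 0, 0], [0.026, -0.055, 0.187, 0, 0, 0]], "jaw": 100}}

```text
t: 3.8
tool_pos: [0.5232, -0.3364, 0.1634]
orientation: [3.119, 0.365, 0.003]
force: [0.3, -1.0, -0.2]
opening: 0.0566
gripper_force: 0.0
```

Call:
{"method": "carry_out", "body": {"rows": [[0, 0, 0, 0, 0, 0], [0, 0, 0, 0, 0, 0], [0, 0, 0, 0, 0, 0], [0, 0, 0, 0, 0, 0], [0, 0, 0, 0, 0, 0], [0, 0, 0, 0, 0, 0]], "jaw": 255, "force": 30}}

```text
t: 4.55
tool_pos: [0.5226, -0.3358, 0.1617]
orientation: [3.12, 0.365, -0.0]
force: [0.5, 0.1, 0.1]
opening: 0.0222
gripper_force: 30.0
```

Call:
{"method": "carry_out", "body": {"rows": [[0, 0, -0.03, 0, 0, 0], [0, 0, -0.08, 0, 0, 0], [0, 0, -0.13, 0, 0, 0], [0, 0, -0.17, 0, 0, 0], [0, 0, -0.17, 0, 0, 0], [0, 0, -0.17, 0, 0, 0]]}}

```text
t: 5.3
tool_pos: [0.5224, -0.3357, 0.3304]
orientation: [-3.119, -0.365, 0.002]
force: [0.8, -0.1, -1.0]
opening: 0.0217
gripper_force: 30.0
```

```bash
python3 - <<'E'
from h import *
a=shot('scene'); c=cam('scene'); s=robot.read_state(); P=np.array(s['tool_pos']); print(P)
p=proj(c,P-[0,0,.08])[0].astype(int); print(p)
cr=a[max(p[1]-70,0):p[1]+70,p[0]-70:p[0]+70]
w=shot('wrist')
cr2=w[200:400,220:420]
cv2.imwrite('pics/k.png',np.hstack([cv2.resize(cr,(400,400),interpolation=cv2.INTER_CUBIC),cv2.resize(cr2,(400,400))])[:,:,::-1])
E
```

```text
[ 0.52206618 -0.33542376  0.32950416]
[242 257]
```

View pics/k.png

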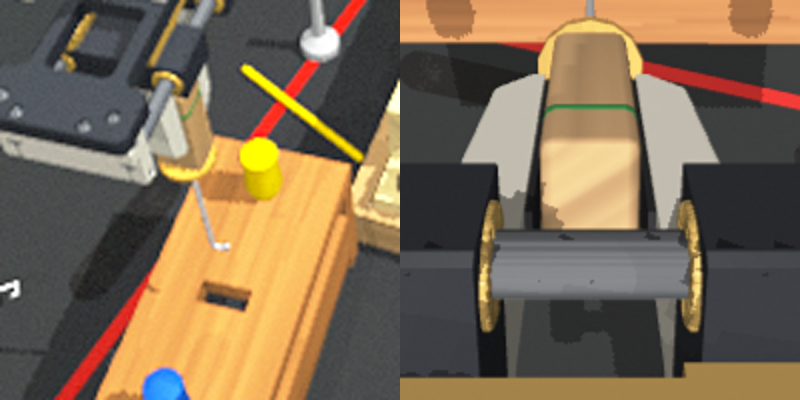

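The hook hangs clear with its foot bent to the right in the scene crop, (212,247) to (225,247), and the green band is visible. Next I'll go over the guide.

Call:
{"method": "carry_out", "body": {"rows": [[0, 0, -0.02, 0, 0, 0], [0.004, -0.055, -0.02, 0, 0, 0], [0.008, -0.11, -0.02, 0, 0, 0], [0.012, -0.165, -0.02, 0, 0, 0], [0.016, -0.22, -0.02, 0, 0, 0], [0.02, -0.265, -0.02, 0, 0, 0], [0.021, -0.285, -0.02, 0, 0, 0], [0.021, -0.285, -0.02, 0, 0, 0], [0.021, -0.285, -0.02, 0, 0, 0], [0.021, -0.285, -0.02, 0, 0, 0]]}}

```text
t: 6.65
tool_pos: [0.4771, -0.0546, 0.351]
orientation: [-3.12, -0.363, 0.002]
force: [-1.3, 0.1, -1.3]
opening: 0.0217
gripper_force: 30.0
```

```bash
python3 - <<'E'
from h import *
import pickle
c=cam('wrist'); a=shot('wrist','g1.png'); pickle.dump((c,a),open('g1.pkl','wb'))
for n in('plug0','guide','bit'): print(n,[(round(x['conf'],2),np.round(x['pixel']).tolist(),int(x['pixels'].sum())) for x in robot.outline_of('wrist',n)])
print(proj(cam('scene'),[[.52,-.336,.2],[.53,-.334,.2]]))
E
```

```text
plug0 [(0.89, [331.0, 90.0], 533), (0.88, [256.0, 88.0], 445), (0.69, [372.0, 96.0], 476), (0.61, [223.0, 80.0], 283)]
guide [(0.83, [294.0, 85.0], 22693), (0.61, [63.0, 64.0], 15194), (0.43, [333.0, 92.0], 532)]
bit [(0.7, [316.0, 265.0], 5006)]
[[245.31064023 271.39457486]
 [250.44691436 272.74178357]]
```

View pics/g1.png

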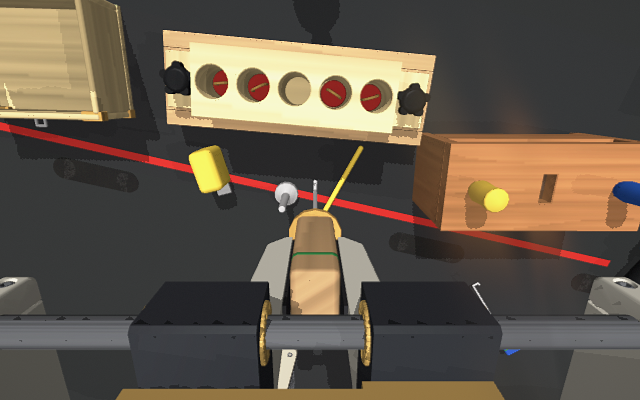

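The view shows red plugs with brass eyes in bores at (212,82), (256,88), (333,93) and (375,97). The bore at (296,88) is empty. The hook's foot is visible near (316,184), pointing up the picture, which is tool +x.

Call:
{"method": "carry_out", "body": {"rows": [[0.005, -0.02, 0.03, 0, 0, -2.5], [0.01, -0.04, 0.06, 0, 0, -4.7], [0.01, -0.04, 0.06, 0, 0, -4.7], [0.01, -0.04, 0.06, 0, 0, -4.7]]}}

```text
t: 7.35
tool_pos: [0.478, -0.013, 0.2927]
orientation: [3.102, 0.492, 0.001]
force: [0.3, 0.5, -0.4]
opening: 0.022
gripper_force: 30.0
```

```bash
cat >> h.py <<'E'
def rect(c,im,o,yaw,z,hx,hy,s):
    # image patch in frame at o,yaw: rows down = -x, cols right = -y ; s px per m
    H,W=int(2*hx*s),int(2*hy*s)
    v,u=np.mgrid[0:H,0:W]; x=hx-(v+.5)/s; y=hy-(u+.5)/s
    X=np.stack([o[0]+x*np.cos(yaw)-y*np.sin(yaw),o[1]+x*np.sin(yaw)+y*np.cos(yaw),np.full(x.shape,z)],-1)
    p=proj(c,X.reshape(-1,3)).reshape(H,W,2).astype(np.float32)
    return cv2.remap(im,p[...,0],p[...,1],cv2.INTER_CUBIC)
E
python3 - <<'E'
from h import *
import pickle
c=cam('wrist'); a=shot('wrist','g2.png'); pickle.dump((c,a),open('g2.pkl','wb'))
c1,a1=pickle.load(open('g1.pkl','rb'))
o=(.554,-.012); yaw=.152
r=[cv2.resize(rect(cc,im,o,yaw,.115,.045,.125,3000),(750,270)) for cc,im in((c1,a1),(c,a))]
cv2.imwrite('pics/gr.png',np.vstack(r)[:,:,::-1])
E
```

```text
(no output)
```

View pics/gr.png

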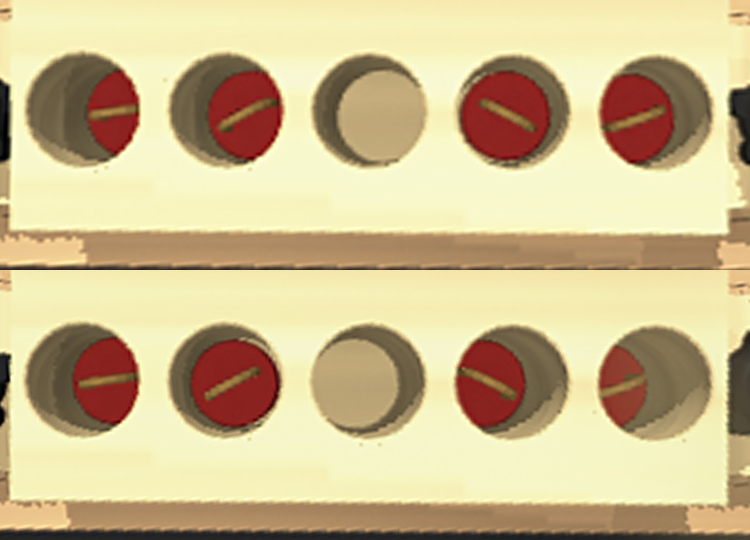

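The rectified views (3 px/mm) show bore centres on row ~110 at columns 82, 226, 370, 514 and 656. They agree in both views, so the 115 mm mouth height holds. Eye slopes are about +8°, +26°, −27° and +16°, and the middle bore is empty.

```bash
python3 - <<'E'
from h import *
import pickle
c1,a1=pickle.load(open('g1.pkl','rb'));c2,a2=pickle.load(open('g2.pkl','rb'))
G=np.array([.5618,-.0090]);gy=.149;R2=lambda a:np.array([[np.cos(a),-np.sin(a)],[np.sin(a),np.cos(a)]])
for y in(.096,.048,-.048,-.096):
    b=G+R2(gy)@[0,y]
    for c,a in((c1,a1),(c2,a2)):
        r=rect(c,a,b,gy,.079,.02,.02,10000)
        # restrict: brass = not red: hue ; saturated red mask hull
        h=cv2.cvtColor(r,cv2.COLOR_RGB2HSV).astype(int)
        red=((h[...,0]<6)|(h[...,0]>172))&(h[...,1]>150)
        n,l,st,_=cv2.connectedComponentsWithStats(red.astype(np.uint8))
        pts=np.argwhere(red)[:,::-1].astype(np.int32); hull=cv2.convexHull(pts)
        m=np.zeros(red.shape,np.uint8); cv2.fillConvexPoly(m,hull,1)
        br=cv2.morphologyEx((m.astype(bool)&~red).astype(np.uint8),cv2.MORPH_OPEN,np.ones((5,5)))
        n,l,st,ce=cv2.connectedComponentsWithStats(br); k=1+np.argmax(st[1:,4])
        (cx,cy),(w,hh),an=cv2.minAreaRect(np.argwhere(l==k)[:,::-1].astype(np.float32))
        v,u=np.argwhere(l==k).T; e=np.linalg.eigh(np.cov(u,-v))[1][:,1]
        ang=np.degrees(np.arctan(e[1]/e[0]))
        lc=np.array([20-cy/10,20-cx/10]) # mm in guide frame rel bore
        print(y,'ang%.1f'%ang,'mid mm',lc.round(1),'size',round(w/10,1),round(hh/10,1),'world',(b+R2(gy)@lc/1000).round(4))
s=robot.read_state(); P=s['tool_pos'];M=Ro.from_rotvec(s['orientation']).as_matrix()
c=cam('wrist')
pt=lambda x,z:P+M@np.array([x,0,.0317+z])
pr=proj(c,np.array([pt(0,.0),pt(0,.1),pt(.0115,.1),pt(.0115,.094)]));print(pr.round(1))
im=a2[130:250,250:380].copy(); im=cv2.resize(im,None,fx=5,fy=5,interpolation=cv2.INTER_CUBIC)
for p in pr: cv2.circle(im,tuple(int(v) for v in (p-[250,130]+.5)*5),3,(0,0,255),1)
cv2.imwrite('pics/hk.png',im[:,:,::-1])
E
```

```text
0.096 ang10.0 mid mm [-0.4 -0.7] size 4.8 18.9 world [0.5473 0.0852]
0.096 ang8.5 mid mm [ 0.2 -2. ] size 4.5 22.3 world [0.548 0.084]
0.048 ang27.5 mid mm [-0.4 -1.7] size 5.6 25.2 world [0.5545 0.0368]
0.048 ang28.3 mid mm [-0.7  0.3] size 4.4 23.2 world [0.5539 0.0387]
-0.048 ang-27.2 mid mm [-0.7  0.1] size 23.1 4.6 world [ 0.5682 -0.0565]
-0.048 ang-26.7 mid mm [-0.6  2. ] size 24.1 5.8 world [ 0.568  -0.0546]
-0.096 ang18.8 mid mm [-2.1  1.8] size 4.8 24.0 world [ 0.5737 -0.1025]
-0.096 ang24.7 mid mm [-0.8  0.7] size 7.6 16.5 world [ 0.5751 -0.1034]
[[316.2 231.7]
 [315.7 190.2]
 [315.7 178.2]
 [315.7 179.8]]
```

View pics/hk.png

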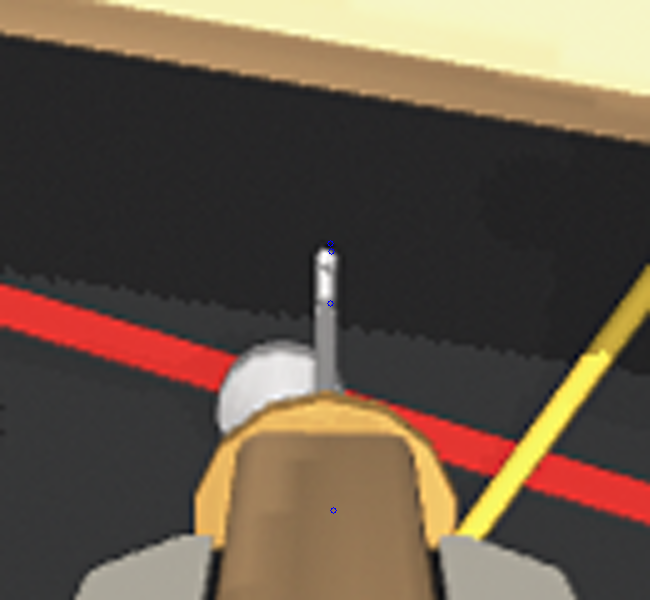

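The foot lies within about 1 px of the prediction (tip at (326,248) in the crop), so the hook sits as assumed in the grip. I'll add a small calculator for the shifts.

```bash
cat >> h.py <<'E'
def go(x,y,z,yawdeg=None):
    s=robot.read_state(); M=Ro.from_rotvec(s['orientation']).as_matrix()
    yaw=np.degrees(np.arctan2(M[1,0],M[0,0])); 
    d=M.T@(np.array([x,y,z])-s['tool_pos'])
    print('shift mm',(d*1000).round(1),'turn z',round(yaw-yawdeg,1) if yawdeg is not None else 0,'yaw',round(yaw,1),'pos',np.round(s['tool_pos'],4),'f',np.round(s['force'],1))
EYE={'p96':((.5476,.0846),17.5),'p48':((.5542,.0378),36),'m48':((.5681,-.0556),-18.5),'m96':((.5744,-.103),26)}
def eye(k,back=.0152,z=.26):
    (x,y),a=EYE[k]; r=np.radians(a); go(x-back*np.cos(r),y-back*np.sin(r),z,a)
E
python3 -c "
from h import *
eye('p96',z=.2927)"
```

```text
shift mm [ 80.9 -71.7   0.6] turn z 0.5 yaw 18.0 pos [ 0.4783 -0.0132  0.2932] f [ 0.3 -0.5 -0. ]
```

Call:
{"method": "carry_out", "body": {"rows": [[0.03, -0.026, 0, 0, 0, 0.5], [0.06, -0.052, 0, 0, 0, 0.5], [0.081, -0.0717, 0, 0, 0, 0.5], [0.081, -0.0717, 0, 0, 0, 0.5], [0.081, -0.0717, 0, 0, 0, 0.5], [0.081, -0.0717, 0, 0, 0, 0.5]]}}

```text
t: 8.15
tool_pos: [0.5324, 0.0798, 0.2922]
orientation: [3.105, 0.477, 0.001]
force: [0.5, -0.3, -0.9]
opening: 0.0216
gripper_force: 30.0
```

```bash
python3 -c "
from h import *
eye('p96',z=.1947)"
```

```text
shift mm [ 0.7 -0.1 97.5] turn z -0.0 yaw 17.5 pos [0.5324 0.0798 0.2922] f [ 0.5 -0.3 -0.9]
```

Call:
{"method": "carry_out", "body": {"rows": [[0.0005, 0, 0.03, 0, 0, 0], [0.0005, 0, 0.055, 0, 0, 0], [0.0005, 0, 0.075, 0, 0, 0], [0.0005, 0, 0.09, 0, 0, 0], [0.0005, 0, 0.097, 0, 0, 0], [0.0005, 0, 0.097, 0, 0, 0], [0.0005, 0, 0.097, 0, 0, 0]]}}

```text
t: 9.02
tool_pos: [0.5334, 0.081, 0.1956]
orientation: [3.105, 0.48, 0.002]
force: [0.1, 0.4, -1.1]
opening: 0.0217
gripper_force: 30.0
```

Call:
{"method": "carry_out", "body": {"rows": [[0.004, 0, 0, 0, 0, 0], [0.008, 0, 0, 0, 0, 0], [0.0108, 0, 0, 0, 0, 0], [0.0108, 0, 0, 0, 0, 0], [0.0108, 0, 0, 0, 0, 0]]}}

```text
t: 9.65
tool_pos: [0.5431, 0.0843, 0.1946]
orientation: [-3.105, -0.48, 0.0]
force: [0.6, 0.0, -0.4]
opening: 0.0219
gripper_force: 30.0
```

Call:
{"method": "carry_out", "body": {"rows": [[0, 0, -0.008, 0, 0, 0], [0, 0, -0.016, 0, 0, 0], [0, 0, -0.035, 0, 0, 0], [0, 0, -0.06, 0, 0, 0], [0, 0, -0.085, 0, 0, 0], [0, 0, -0.11, 0, 0, 0], [0, 0, -0.13, 0, 0, 0], [0, 0, -0.13, 0, 0, 0], [0, 0, -0.13, 0, 0, 0]]}}

```text
t: 10.78
tool_pos: [0.5429, 0.0842, 0.3238]
orientation: [-3.105, -0.48, 0.002]
force: [-1.1, 0.3, -1.8]
opening: 0.0216
gripper_force: 30.0
```

```bash
python3 - <<'E'
from h import *
a=shot('scene'); w=shot('wrist'); s=robot.read_state(); P=np.array(s['tool_pos']); print(P,s['force'])
p=proj(cam('scene'),P-[0,0,.14])[0].astype(int)
for c in('scene','wrist'): print([(round(x['conf'],2),np.round(x['pixel']).tolist(),int(x['pixels'].sum())) for x in robot.outline_of(c,'plug0')])
cr=a[p[1]-60:p[1]+60,p[0]-60:p[0]+60]
cv2.imwrite('pics/l1.png',np.hstack([cv2.resize(cr,(400,400),interpolation=cv2.INTER_CUBIC),cv2.resize(w[0:250,195:445],(400,400))])[:,:,::-1])
E
```

```text
[0.54263726 0.08417921 0.3231722 ] [ 0.20792729  0.58923412 -1.46090022]
[(0.57, [353.0, 158.0], 241)]
[(0.95, [316.0, 174.0], 1044), (0.69, [350.0, 168.0], 302), (0.53, [426.0, 178.0], 84)]
```

View pics/l1.png

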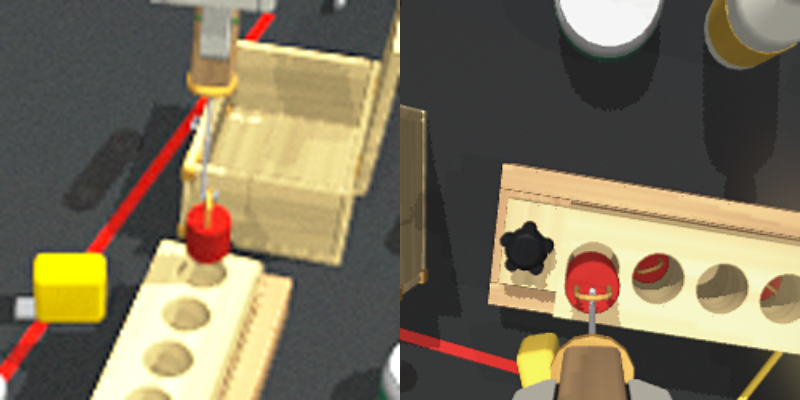

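The red plug hangs by its eye on the hook, clear of the guide (scene crop (208,230), wrist crop (590,285)). Now I'll look at the case.

```bash
python3 -c "
from h import *
go(.42,.30,.34,10.3)"
```

```text
shift mm [ -51.9 -242.8  -16.4] turn z 7.3 yaw 17.6 pos [0.5427 0.0842 0.3234] f [ 0.2 -0.9 -1.2]
```

Call:
{"method": "carry_out", "body": {"rows": [[-0.008, -0.035, -0.016, 0, 0, 2], [-0.017, -0.08, -0.016, 0, 0, 4], [-0.027, -0.125, -0.016, 0, 0, 7.3], [-0.036, -0.17, -0.016, 0, 0, 7.3], [-0.045, -0.21, -0.016, 0, 0, 7.3], [-0.052, -0.243, -0.016, 0, 0, 7.3], [-0.052, -0.243, -0.016, 0, 0, 7.3], [-0.052, -0.243, -0.016, 0, 0, 7.3], [-0.052, -0.243, -0.016, 0, 0, 7.3]]}}

```text
t: 12.1
tool_pos: [0.4208, 0.2993, 0.3404]
orientation: [3.129, 0.279, -0.0]
force: [0.3, 0.0, -0.9]
opening: 0.0219
gripper_force: 30.0
```

```bash
python3 - <<'E'
from h import *
import pickle
c=cam('wrist'); a=shot('wrist','c1.png'); pickle.dump((c,a),open('c1.pkl','wb'))
for n in('plug0','case','lid','hasp'): print(n,[(round(x['conf'],2),np.round(x['pixel']).tolist(),int(x['pixels'].sum())) for x in robot.outline_of('wrist',n)])
E
```

```text
plug0 [(0.72, [316.0, 172.0], 1057)]
case [(0.79, [297.0, 70.0], 23618)]
lid [(0.78, [276.0, 3.0], 1695)]
hasp [(0.23, [527.0, 94.0], 20801)]
```

View pics/c1.png

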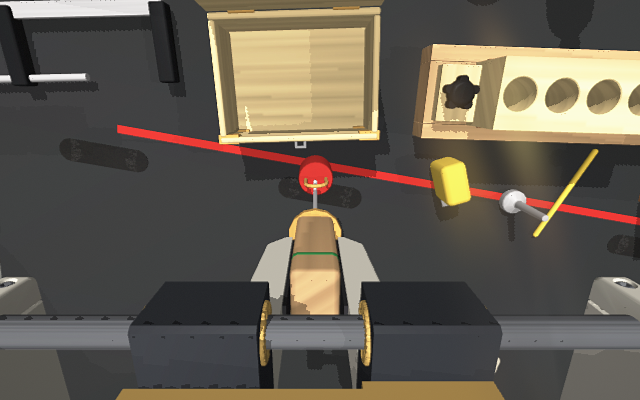

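The view shows the case rim with front corners at about (219,139) and (380,135), rear corners at (209,14) and (381,9), and the staple at (300,143). The lid stands up at the rear and the plug still hangs at (316,175).

```bash
python3 - <<'E'
from h import *
import pickle
c,a=pickle.load(open('c1.pkl','rb'))
C=onz(c,[[209,14],[381,9],[380,135],[219,140]],.085)[:,:2]; print(C.round(4).tolist(),C.mean(0),np.linalg.norm(C-np.roll(C,1,0),axis=1))
print('staple',onz(c,[[300,143]],.055))
o=(.51,.333)
r=rect(c,a,o,np.radians(10.3),.085,.095,.125,3000)
t=rect(cam('top'),shot('top'),o,np.radians(10.3),.085,.095,.125,3000)
im=np.vstack([r,t]); im=cv2.resize(im,(400,608)); im=np.hstack([im[:304],im[304:]]); cv2.imwrite('pics/cr.png',im[:,:,::-1])
E
```

```text
[[0.5706, 0.4497], [0.6103, 0.2577], [0.4724, 0.2257], [0.4302, 0.4252]] [0.52085752 0.33955307] [0.14256772 0.19604188 0.14159601 0.2039005 ]
staple [[0.44051909 0.32406854 0.055     ]]
```

View pics/cr.png

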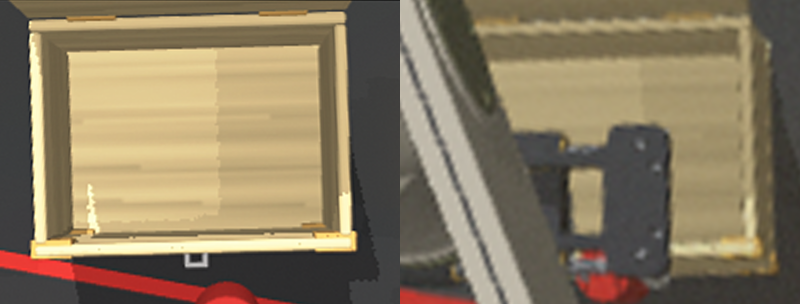

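```bash
cat >> h.py <<'E'
CC=np.array([.520,.340]);CY=np.radians(11.8)
def case(x,y,z):
    w=CC+np.array([[np.cos(CY),-np.sin(CY)],[np.sin(CY),np.cos(CY)]])@[x,y]; go(w[0],w[1],z,11.8)
E
python3 -c "
from h import *
case(.010,.062,.32)"
```

```text
shift mm [113.3 -84.1  20.7] turn z -1.6 yaw 10.2 pos [0.4206 0.2998 0.3407] f [ 0.1  0.2 -1.2]
```

Call:
{"method": "carry_out", "body": {"rows": [[0.03, -0.022, 0, 0, 0, -1.6], [0.06, -0.044, 0, 0, 0, -1.6], [0.09, -0.066, 0, 0, 0, -1.6], [0.113, -0.084, 0, 0, 0, -1.6], [0.113, -0.084, 0, 0, 0, -1.6], [0.113, -0.084, 0.03, 0, 0, -1.6], [0.113, -0.084, 0.06, 0, 0, -1.6], [0.113, -0.084, 0.09, 0, 0, -1.6], [0.113, -0.084, 0.12, 0, 0, -1.6], [0.113, -0.084, 0.138, 0, 0, -1.6], [0.113, -0.084, 0.138, 0, 0, -1.6], [0.113, -0.084, 0.146, 0, 0, -1.6]]}}

```text
t: 13.9
tool_pos: [0.5176, 0.4036, 0.197]
orientation: [-3.123, -0.324, -0.006]
force: [0.2, -0.1, -0.8]
opening: 0.0218
gripper_force: 30.0
```

Call:
{"method": "carry_out", "body": {"rows": [[0, 0, 0.006, 0, 0, 0], [0, 0, 0.011, 0, 0, 0], [0, 0, 0.011, 0, 0, 0], [-0.006, 0, 0.011, 0, 0, 0], [-0.012, 0, 0.011, 0, 0, 0], [-0.018, 0, 0.011, 0, 0, 0], [-0.018, 0, 0.011, 0, 0, 0], [-0.018, 0, -0.03, 0, 0, 0], [-0.018, 0, -0.08, 0, 0, 0], [-0.018, 0, -0.12, 0, 0, 0], [-0.018, 0, -0.12, 0, 0, 0], [-0.018, 0, -0.12, 0, 0, 0]]}}

```text
t: 15.4
tool_pos: [0.4988, 0.3992, 0.3137]
orientation: [3.124, 0.324, -0.001]
force: [0.2, 0.5, -1.6]
opening: 0.0219
gripper_force: 30.0
```

```bash
cat >> h.py <<'E'
def plugs():
    c=cam('wrist'); shot('wrist')
    for x in robot.outline_of('wrist','plug0'):
        w=onz(c,[x['pixel']],.04)[0][:2]-CC; w=np.array([[np.cos(CY),np.sin(CY)],[-np.sin(CY),np.cos(CY)]])@w
        print('plug',round(x['conf'],2),np.round(x['pixel']).tolist(),int(x['pixels'].sum()),'case xy mm',(w*1000).round())
E
python3 -c "
from h import *
plugs()
eye('p48',z=.30)"
```

```text
plug 0.76 [317.0, 135.0] 626 case xy mm [27. 60.]
plug 0.5 [411.0, 38.0] 2923 case xy mm [144. -54.]
shift mm [-33.3 371.   12.9] turn z -24.1 yaw 11.9 pos [0.4983 0.3988 0.3123] f [ 0.  -0.1 -1.2]
```

Call:
{"method": "carry_out", "body": {"rows": [[-0.003, 0.03, 0, 0, 0, -2], [-0.008, 0.08, 0, 0, 0, -6], [-0.013, 0.135, 0, 0, 0, -10], [-0.018, 0.19, 0, 0, 0, -14], [-0.022, 0.245, 0, 0, 0, -18], [-0.027, 0.3, 0, 0, 0, -22], [-0.031, 0.345, 0.01, 0, 0, -24.1], [-0.0333, 0.371, 0.013, 0, 0, -24.1], [-0.0333, 0.371, 0.013, 0, 0, -24.1], [-0.0333, 0.371, 0.013, 0, 0, -24.1], [-0.0333, 0.371, 0.013, 0, 0, -24.1]]}}

```text
t: 16.88
tool_pos: [0.5424, 0.0305, 0.3015]
orientation: [-2.987, -0.972, 0.0]
force: [-0.2, -0.1, -1.0]
opening: 0.0217
gripper_force: 30.0
```

```bash
python3 -c "
from h import *
eye('p48',z=.1947)"
```

```text
shift mm [ -1.4   1.  106.8] turn z 0.0 yaw 36.0 pos [0.5424 0.0305 0.3015] f [-0.2 -0.1 -1. ]
```

Call:
{"method": "carry_out", "body": {"rows": [[-0.001, 0.001, 0.03, 0, 0, 0], [-0.001, 0.001, 0.06, 0, 0, 0], [-0.001, 0.001, 0.085, 0, 0, 0], [-0.001, 0.001, 0.1, 0, 0, 0], [-0.001, 0.001, 0.107, 0, 0, 0], [-0.001, 0.001, 0.107, 0, 0, 0], [0.003, 0.001, 0.107, 0, 0, 0], [0.007, 0.001, 0.107, 0, 0, 0], [0.0095, 0.001, 0.107, 0, 0, 0], [0.0095, 0.001, 0.107, 0, 0, 0], [0.0095, 0.001, 0.107, 0, 0, 0]]}}

```text
t: 18.25
tool_pos: [0.5508, 0.0341, 0.1946]
orientation: [2.988, 0.97, -0.0]
force: [-0.4, -0.0, -1.1]
opening: 0.0215
gripper_force: 30.0
```

Call:
{"method": "carry_out", "body": {"rows": [[0, 0, -0.008, 0, 0, 0], [0, 0, -0.016, 0, 0, 0], [0, 0, -0.035, 0, 0, 0], [0, 0, -0.06, 0, 0, 0], [0, 0, -0.085, 0, 0, 0], [0, 0, -0.11, 0, 0, 0], [0, 0, -0.13, 0, 0, 0], [0, 0, -0.13, 0, 0, 0], [0, 0, -0.13, 0, 0, 0]]}}

```text
t: 19.38
tool_pos: [0.5506, 0.0342, 0.3238]
orientation: [-2.988, -0.97, 0.002]
force: [-0.9, 0.1, -2.2]
opening: 0.0218
gripper_force: 30.0
```

```bash
python3 -c "
from h import *
plugs()
case(.010,.020,.325)"
```

```text
plug 0.84 [70.0, 5.0] 449 case xy mm [20. 42.]
plug 0.83 [315.0, 177.0] 1036 case xy mm [ -54. -314.]
plug 0.67 [114.0, 52.0] 19774 case xy mm [-10. -19.]
plug 0.57 [382.0, 193.0] 163 case xy mm [ -36. -411.]
shift mm [ 172.4 -279.5   -1.8] turn z 24.2 yaw 36.0 pos [0.5503 0.0342 0.3231] f [-0.6  0.  -1.3]
```

Call:
{"method": "carry_out", "body": {"rows": [[0.018, -0.03, -0.01, 0, 0, 3], [0.045, -0.073, -0.01, 0, 0, 8], [0.075, -0.122, -0.01, 0, 0, 13], [0.105, -0.17, -0.01, 0, 0, 18], [0.132, -0.215, -0.01, 0, 0, 23], [0.155, -0.252, -0.01, 0, 0, 24.2], [0.1724, -0.2795, -0.01, 0, 0, 24.2], [0.1724, -0.2795, -0.01, 0, 0, 24.2], [0.1724, -0.2795, -0.01, 0, 0, 24.2], [0.1724, -0.2795, -0.01, 0, 0, 24.2]]}}

```text
t: 20.72
tool_pos: [0.5266, 0.3605, 0.3345]
orientation: [3.125, 0.32, -0.0]
force: [-0.1, -1.4, -1.0]
opening: 0.0218
gripper_force: 30.0
```

```bash
python3 -c "
from h import *
plugs()
case(.010,.018,.1942)"
```

```text
plug 0.83 [315.0, 176.0] 1067 case xy mm [-14.  19.]
plug 0.7 [289.0, 147.0] 530 case xy mm [28. 56.]
shift mm [ -0.7   0.8 140.6] turn z -0.1 yaw 11.7 pos [0.5266 0.3606 0.3348] f [ 0.1 -0.1 -0.9]
```

Call:
{"method": "carry_out", "body": {"rows": [[-0.0007, 0.003, 0.02, 0, 0, 0], [-0.0007, 0.003, 0.05, 0, 0, 0], [-0.0007, 0.003, 0.08, 0, 0, 0], [-0.0007, 0.003, 0.11, 0, 0, 0], [-0.0007, 0.003, 0.13, 0, 0, 0], [-0.0007, 0.003, 0.136, 0, 0, 0], [-0.0007, 0.003, 0.142, 0, 0, 0], [-0.0007, 0.003, 0.147, 0, 0, 0], [-0.0007, 0.003, 0.152, 0, 0, 0], [-0.0007, 0.003, 0.152, 0, 0, 0]]}}

```text
t: 22.08
tool_pos: [0.5261, 0.3585, 0.1824]
orientation: [3.125, 0.322, -0.0]
force: [-0.4, 0.5, -1.6]
opening: 0.0216
gripper_force: 30.0
```

Call:
{"method": "carry_out", "body": {"rows": [[-0.006, 0, 0, 0, 0, 0], [-0.012, 0, 0, 0, 0, 0], [-0.018, 0, 0, 0, 0, 0], [-0.018, 0, 0, 0, 0, 0], [-0.018, 0, -0.03, 0, 0, 0], [-0.018, 0, -0.08, 0, 0, 0], [-0.018, 0, -0.13, 0, 0, 0], [-0.018, 0, -0.13, 0, 0, 0]]}}

```text
t: 23.08
tool_pos: [0.5106, 0.356, 0.3191]
orientation: [-3.121, -0.321, -0.014]
force: [0.3, -0.5, -0.5]
opening: 0.0217
gripper_force: 30.0
```

```bash
python3 -c "
from h import *
plugs()
eye('m48',z=.30)"
```

```text
plug 0.58 [313.0, 145.0] 571 case xy mm [18. 22.]
shift mm [-38.8 406.4  12.8] turn z 30.3 yaw 11.8 pos [0.5088 0.355  0.313 ] f [-0.3  0.1 -1. ]
```

Call:
{"method": "carry_out", "body": {"rows": [[-0.003, 0.03, 0, 0, 0, 2], [-0.008, 0.08, 0, 0, 0, 6], [-0.013, 0.135, 0, 0, 0, 10], [-0.018, 0.19, 0, 0, 0, 14], [-0.023, 0.245, 0, 0, 0, 18], [-0.028, 0.3, 0, 0, 0, 23], [-0.033, 0.35, 0.01, 0, 0, 28], [-0.037, 0.388, 0.013, 0, 0, 30.3], [-0.039, 0.4064, 0.013, 0, 0, 30.3], [-0.039, 0.4064, 0.013, 0, 0, 30.3], [-0.039, 0.4064, 0.013, 0, 0, 30.3], [-0.039, 0.4064, 0.013, 0, 0, 30.3]]}}

```text
t: 24.68
tool_pos: [0.5533, -0.0495, 0.2998]
orientation: [-3.101, 0.503, -0.0]
force: [-0.1, 1.1, -0.7]
opening: 0.0218
gripper_force: 30.0
```

```bash
python3 -c "
from h import *
eye('m48',z=.1947)"
```

```text
shift mm [  0.7   1.1 105.1] turn z 0.1 yaw -18.4 pos [ 0.5533 -0.0495  0.2998] f [-0.1  1.1 -0.7]
```

Call:
{"method": "carry_out", "body": {"rows": [[0, 0.001, 0.03, 0, 0, 0], [0, 0.001, 0.06, 0, 0, 0], [0, 0.001, 0.085, 0, 0, 0], [0, 0.001, 0.1, 0, 0, 0], [0, 0.001, 0.105, 0, 0, 0], [0, 0.001, 0.105, 0, 0, 0], [0.004, 0.001, 0.105, 0, 0, 0], [0.008, 0.001, 0.105, 0, 0, 0], [0.011, 0.001, 0.105, 0, 0, 0], [0.011, 0.001, 0.105, 0, 0, 0], [0.011, 0.001, 0.105, 0, 0, 0]]}}

```text
t: 26.05
tool_pos: [0.5633, -0.0554, 0.1946]
orientation: [-3.1, 0.506, 0.0]
force: [-0.0, -0.4, -0.6]
opening: 0.0218
gripper_force: 30.0
```

Call:
{"method": "carry_out", "body": {"rows": [[0, 0, -0.008, 0, 0, 0], [0, 0, -0.016, 0, 0, 0], [0, 0, -0.035, 0, 0, 0], [0, 0, -0.06, 0, 0, 0], [0, 0, -0.085, 0, 0, 0], [0, 0, -0.11, 0, 0, 0], [0, 0, -0.14, 0, 0, 0], [0, 0, -0.14, 0, 0, 0], [0, 0, -0.14, 0, 0, 0]]}}

```text
t: 27.18
tool_pos: [0.5632, -0.0554, 0.3341]
orientation: [-3.101, 0.506, 0.001]
force: [0.5, 0.1, -2.5]
opening: 0.0217
gripper_force: 30.0
```

```bash
python3 -c "
from h import *
plugs()
case(.010,-.024,.335)"
```

```text
plug 0.83 [47.0, 265.0] 587 case xy mm [28. 49.]
plug 0.73 [72.0, 258.0] 651 case xy mm [18.  8.]
plug 0.72 [368.0, 220.0] 480 case xy mm [-157. -416.]
plug 0.66 [349.0, 144.0] 433 case xy mm [ -44. -446.]
plug 0.62 [313.0, 171.0] 1057 case xy mm [ -52. -384.]
shift mm [-145.4 -345.5   -1.8] turn z -30.3 yaw -18.5 pos [ 0.5627 -0.0553  0.333 ] f [-0.  -0.6 -1.3]
```

Call:
{"method": "carry_out", "body": {"rows": [[-0.011, -0.026, 0, 0, 0, -2], [-0.03, -0.07, 0, 0, 0, -6], [-0.05, -0.12, 0, 0, 0, -11], [-0.07, -0.168, 0, 0, 0, -16], [-0.09, -0.215, 0, 0, 0, -21], [-0.11, -0.262, 0, 0, 0, -26], [-0.128, -0.305, 0, 0, 0, -30.3], [-0.14, -0.333, 0, 0, 0, -30.3], [-0.1454, -0.3455, 0, 0, 0, -30.3], [-0.1454, -0.3455, 0, 0, 0, -30.3], [-0.1454, -0.3455, 0, 0, 0, -30.3], [-0.1454, -0.3455, 0, 0, 0, -30.3]]}}

```text
t: 28.78
tool_pos: [0.5358, 0.3172, 0.3348]
orientation: [3.125, 0.319, 0.0]
force: [-1.1, -0.1, -0.7]
opening: 0.0219
gripper_force: 30.0
```

```bash
python3 -c "
from h import *
plugs()
case(.010,-.026,.1842)"
```

```text
plug 0.7 [280.0, 157.0] 557 case xy mm [13. 24.]
plug 0.69 [315.0, 264.0] 5034 case xy mm [-153.  -25.]
plug 0.66 [256.0, 148.0] 568 case xy mm [26. 57.]
plug 0.6 [312.0, 174.0] 1041 case xy mm [-10. -21.]
shift mm [ -0.8   0.8 150.7] turn z -0.1 yaw 11.7 pos [0.5357 0.3175 0.3349] f [ 0.1  0.6 -1.2]
```

Call:
{"method": "carry_out", "body": {"rows": [[-0.001, 0.001, 0.02, 0, 0, 0], [-0.001, 0.001, 0.05, 0, 0, 0], [-0.001, 0.001, 0.08, 0, 0, 0], [-0.001, 0.001, 0.11, 0, 0, 0], [-0.001, 0.001, 0.13, 0, 0, 0], [-0.001, 0.001, 0.136, 0, 0, 0], [-0.001, 0.001, 0.142, 0, 0, 0], [-0.001, 0.001, 0.147, 0, 0, 0], [-0.001, 0.001, 0.152, 0, 0, 0], [-0.001, 0.001, 0.152, 0, 0, 0]]}}

```text
t: 30.12
tool_pos: [0.5344, 0.3172, 0.1825]
orientation: [3.125, 0.322, -0.0]
force: [-0.3, 0.3, -0.5]
opening: 0.0217
gripper_force: 30.0
```

Call:
{"method": "carry_out", "body": {"rows": [[-0.006, 0, 0, 0, 0, 0], [-0.012, 0, 0, 0, 0, 0], [-0.018, 0, 0, 0, 0, 0], [-0.018, 0, 0, 0, 0, 0], [-0.018, 0, -0.03, 0, 0, 0], [-0.018, 0, -0.08, 0, 0, 0], [-0.018, 0, -0.13, 0, 0, 0], [-0.018, 0, -0.13, 0, 0, 0]]}}

```text
t: 31.12
tool_pos: [0.519, 0.3146, 0.3189]
orientation: [-3.122, -0.322, -0.015]
force: [0.4, 0.5, -0.5]
opening: 0.0217
gripper_force: 30.0
```

```bash
python3 -c "
from h import *
plugs()
eye('m96',z=.30)"
```

```text
plug 0.84 [254.0, 137.0] 591 case xy mm [30. 57.]
plug 0.69 [280.0, 148.0] 531 case xy mm [14. 23.]
plug 0.58 [311.0, 144.0] 542 case xy mm [ 19. -18.]
shift mm [-43.7 423.3  12.9] turn z -14.2 yaw 11.8 pos [0.5172 0.3137 0.3131] f [-0.3 -0.7 -1.3]
```

Call:
{"method": "carry_out", "body": {"rows": [[-0.003, 0.03, 0, 0, 0, -1], [-0.008, 0.08, 0, 0, 0, -3], [-0.014, 0.135, 0, 0, 0, -5], [-0.02, 0.19, 0, 0, 0, -7], [-0.025, 0.245, 0, 0, 0, -9], [-0.031, 0.3, 0, 0, 0, -11], [-0.037, 0.355, 0.01, 0, 0, -13], [-0.042, 0.4, 0.013, 0, 0, -14.2], [-0.0437, 0.4233, 0.013, 0, 0, -14.2], [-0.0437, 0.4233, 0.013, 0, 0, -14.2], [-0.0437, 0.4233, 0.013, 0, 0, -14.2], [-0.0437, 0.4233, 0.013, 0, 0, -14.2]]}}

```text
t: 32.72
tool_pos: [0.5603, -0.1086, 0.2992]
orientation: [-3.06, -0.708, 0.001]
force: [-0.1, 0.2, -0.6]
opening: 0.022
gripper_force: 30.0
```

```bash
python3 -c "
from h import *
eye('m96',z=.1947)"
```

```text
shift mm [ -0.    1.2 104.5] turn z 0.0 yaw 26.0 pos [ 0.5603 -0.1086  0.2992] f [-0.1  0.2 -0.6]
```

Call:
{"method": "carry_out", "body": {"rows": [[0, 0.001, 0.03, 0, 0, 0], [0, 0.001, 0.06, 0, 0, 0], [0, 0.001, 0.085, 0, 0, 0], [0, 0.001, 0.1, 0, 0, 0], [0, 0.001, 0.1045, 0, 0, 0], [0, 0.001, 0.1045, 0, 0, 0], [0.004, 0.001, 0.1045, 0, 0, 0], [0.008, 0.001, 0.1045, 0, 0, 0], [0.011, 0.001, 0.1045, 0, 0, 0], [0.011, 0.001, 0.1045, 0, 0, 0], [0.011, 0.001, 0.1045, 0, 0, 0]]}}

```text
t: 34.1
tool_pos: [0.5707, -0.1058, 0.1951]
orientation: [-3.061, -0.706, 0.0]
force: [0.2, -0.0, -0.7]
opening: 0.022
gripper_force: 30.0
```

Call:
{"method": "carry_out", "body": {"rows": [[0, 0, -0.008, 0, 0, 0], [0, 0, -0.016, 0, 0, 0], [0, 0, -0.035, 0, 0, 0], [0, 0, -0.06, 0, 0, 0], [0, 0, -0.085, 0, 0, 0], [0, 0, -0.11, 0, 0, 0], [0, 0, -0.14, 0, 0, 0], [0, 0, -0.14, 0, 0, 0], [0, 0, -0.14, 0, 0, 0]]}}

```text
t: 35.22
tool_pos: [0.5706, -0.1058, 0.3346]
orientation: [-3.061, -0.706, 0.0]
force: [-0.3, 0.1, -0.8]
opening: 0.0216
gripper_force: 30.0
```

```bash
python3 -c "
from h import *
plugs()
case(.010,-.066,.335)"
```

```text
plug 0.93 [16.0, 38.0] 850 case xy mm [ 16. -39.]
plug 0.75 [316.0, 175.0] 1044 case xy mm [ -63. -454.]
shift mm [ 143.5 -356.2   -1.2] turn z 14.2 yaw 26.0 pos [ 0.5702 -0.1057  0.3334] f [-0.6  0.  -1.3]
```

Call:
{"method": "carry_out", "body": {"rows": [[0.011, -0.027, 0, 0, 0, 1], [0.03, -0.072, 0, 0, 0, 3], [0.05, -0.122, 0, 0, 0, 5], [0.07, -0.172, 0, 0, 0, 7], [0.09, -0.222, 0, 0, 0, 9], [0.11, -0.272, 0, 0, 0, 12], [0.127, -0.315, 0, 0, 0, 14.2], [0.138, -0.343, 0, 0, 0, 14.2], [0.1435, -0.356, 0, 0, 0, 14.2], [0.1435, -0.356, 0, 0, 0, 14.2], [0.1435, -0.356, 0, 0, 0, 14.2], [0.1435, -0.356, 0, 0, 0, 14.2]]}}

```text
t: 36.83
tool_pos: [0.5443, 0.2758, 0.3353]
orientation: [3.125, 0.319, 0.0]
force: [1.4, -0.2, -1.5]
opening: 0.0219
gripper_force: 30.0
```

```bash
python3 -c "
from h import *
plugs()
case(.010,-.064,.1842)"
```

```text
plug 0.93 [229.0, 148.0] 625 case xy mm [27. 53.]
plug 0.91 [315.0, 177.0] 1074 case xy mm [-15. -67.]
plug 0.88 [285.0, 156.0] 539 case xy mm [ 16. -26.]
plug 0.6 [258.0, 162.0] 558 case xy mm [ 6. 13.]
shift mm [ -0.7  -3.4 151.1] turn z -0.1 yaw 11.7 pos [0.5442 0.2762 0.3353] f [-0.1  0.  -1.8]
```

Call:
{"method": "carry_out", "body": {"rows": [[-0.001, -0.001, 0.02, 0, 0, 0], [-0.001, -0.001, 0.05, 0, 0, 0], [-0.001, -0.001, 0.08, 0, 0, 0], [-0.001, -0.001, 0.11, 0, 0, 0], [-0.001, -0.001, 0.13, 0, 0, 0], [-0.001, -0.001, 0.136, 0, 0, 0], [-0.001, -0.001, 0.142, 0, 0, 0], [-0.001, -0.001, 0.147, 0, 0, 0], [-0.001, -0.001, 0.152, 0, 0, 0], [-0.001, -0.001, 0.152, 0, 0, 0]]}}

```text
t: 38.17
tool_pos: [0.5426, 0.2778, 0.1829]
orientation: [3.125, 0.322, -0.0]
force: [-0.0, -0.8, -1.7]
opening: 0.0221
gripper_force: 30.0
```

Call:
{"method": "carry_out", "body": {"rows": [[-0.006, 0, 0, 0, 0, 0], [-0.012, 0, 0, 0, 0, 0], [-0.018, 0, 0, 0, 0, 0], [-0.018, 0, 0, 0, 0, 0], [-0.018, 0, -0.03, 0, 0, 0], [-0.018, 0, -0.08, 0, 0, 0], [-0.018, 0, -0.13, 0, 0, 0], [-0.068, 0, -0.16, 0, 0, 0], [-0.098, 0, -0.16, 0, 0, 0], [-0.098, 0, -0.16, 0, 0, 0]]}}

```text
t: 39.42
tool_pos: [0.446, 0.258, 0.3445]
orientation: [-3.124, -0.323, -0.004]
force: [1.0, 0.5, -0.6]
opening: 0.0216
gripper_force: 30.0
```

```bash
python3 -c "
from h import *
plugs(); import pickle
c=cam('wrist');a=shot('wrist','c2.png');pickle.dump((c,a),open('c2.pkl','wb'))
go(.5226,-.3358,.335,13.4)"
```

```text
plug 0.97 [226.0, 73.0] 675 case xy mm [26. 55.]
plug 0.81 [313.0, 89.0] 542 case xy mm [  6. -61.]
plug 0.7 [259.0, 89.0] 596 case xy mm [ 6. 11.]
plug 0.65 [287.0, 82.0] 587 case xy mm [ 14. -27.]
shift mm [-47.2 596.6   7.9] turn z -1.6 yaw 11.8 pos [0.4472 0.2579 0.3428] f [-0.4  1.2 -1.2]
```

View pics/c2.png

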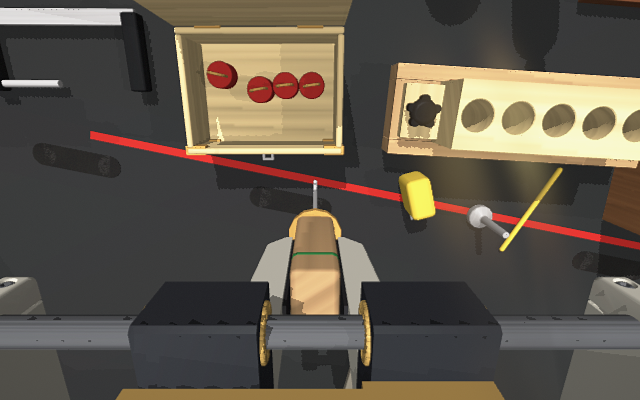

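All four plugs stand in the case at (222,75), (260,90), (286,86) and (312,86), and the visible bores are empty. Now I'll hang the hook back.

Call:
{"method": "carry_out", "body": {"rows": [[-0.002, 0.03, 0, 0, 0, -1.6], [-0.006, 0.08, 0, 0, 0, -1.6], [-0.01, 0.135, 0, 0, 0, -1.6], [-0.015, 0.19, 0, 0, 0, -1.6], [-0.02, 0.25, 0, 0, 0, -1.6], [-0.025, 0.31, 0, 0, 0, -1.6], [-0.03, 0.37, 0, 0, 0, -1.6], [-0.034, 0.43, 0, 0, 0, -1.6], [-0.038, 0.49, 0, 0, 0, -1.6], [-0.042, 0.54, 0, 0, 0, -1.6], [-0.045, 0.577, 0, 0, 0, -1.6], [-0.0472, 0.597, 0.004, 0, 0, -1.6]]}}

```text
t: 41.08
tool_pos: [0.5223, -0.3386, 0.3376]
orientation: [-3.12, -0.362, 0.002]
force: [-0.2, -0.2, -1.0]
opening: 0.0215
gripper_force: 30.0
```

Call:
{"method": "carry_out", "body": {"rows": [[0, 0, 0, 0, 0, 0], [0, 0, 0, 0, 0, 0], [0, 0, 0, 0, 0, 0]]}}

```text
t: 41.45
tool_pos: [0.5227, -0.335, 0.3397]
orientation: [3.12, 0.368, 0.001]
force: [0.9, -0.2, -0.4]
opening: 0.022
gripper_force: 30.0
```

```bash
python3 - <<'E'
from h import *
go(.5226,-.3358,.1617,13.4)
c=cam('scene'); a=shot('scene'); p=proj(c,[.5226,-.3358,.16])[0].astype(int)
w=shot('wrist')
cv2.imwrite('pics/hs.png',np.hstack([cv2.resize(a[p[1]-60:p[1]+60,p[0]-60:p[0]+60],(400,400),interpolation=cv2.INTER_CUBIC),cv2.resize(w[110:260,240:390],(400,400),interpolation=cv2.INTER_CUBIC)])[:,:,::-1])
E
```

```text
shift mm [ -0.4   0.7 178. ] turn z 0.0 yaw 13.4 pos [ 0.5227 -0.335   0.3397] f [ 0.9 -0.2 -0.4]
```

View pics/hs.png

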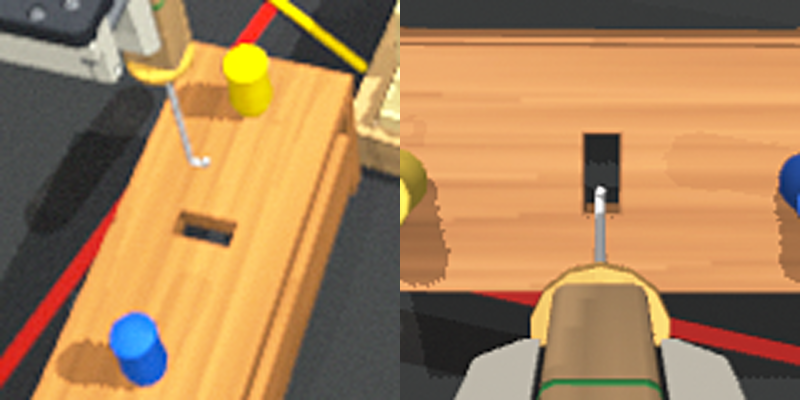

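The foot lines up with the slot, at column 600 against the slot's 583–620. Lowering.

Call:
{"method": "carry_out", "body": {"rows": [[0, 0.0005, 0.03, 0, 0, 0], [0, 0.0005, 0.06, 0, 0, 0], [0, 0.0005, 0.085, 0, 0, 0], [0, 0.0005, 0.11, 0, 0, 0], [0, 0.0005, 0.135, 0, 0, 0], [0, 0.0005, 0.155, 0, 0, 0], [0, 0.0005, 0.168, 0, 0, 0], [0, 0.0005, 0.174, 0, 0, 0], [0, 0.0005, 0.177, 0, 0, 0], [0, 0.0005, 0.177, 0, 0, 0]]}}

```text
t: 42.8
tool_pos: [0.5227, -0.3369, 0.1627]
orientation: [3.12, 0.365, 0.001]
force: [0.2, 0.9, -0.6]
opening: 0.0221
gripper_force: 30.0
```

```bash
python3 -c "
from h import *
go(.5226,-.3358,.1617,13.4)"
```

```text
shift mm [ 0.2 -1.1  1. ] turn z -0.0 yaw 13.4 pos [ 0.5227 -0.3369  0.1627] f [ 0.2  0.9 -0.6]
```

Call:
{"method": "carry_out", "body": {"rows": [[0, -0.0005, 0.001, 0, 0, 0], [0, -0.0005, 0.001, 0, 0, 0], [0, -0.0005, 0.001, 0, 0, 0], [0, -0.0005, 0.001, 0, 0, 0], [0, -0.0005, 0.001, 0, 0, 0], [0, -0.0005, -0.03, 0, 0, 0], [0, -0.0005, -0.08, 0, 0, 0], [0, -0.0005, -0.14, 0, 0, 0], [0, -0.0005, -0.2, 0, 0, 0], [-0.06, -0.0005, -0.2, 0, 0, 0], [-0.08, -0.0005, -0.2, 0, 0, 0], [-0.08, -0.0005, -0.2, 0, 0, 0]], "jaw": 100}}

```text
t: 44.3
tool_pos: [0.4435, -0.355, 0.3619]
orientation: [-3.12, -0.362, -0.0]
force: [-0.5, 0.3, 0.0]
opening: 0.0567
gripper_force: 0.0
```

```bash
python3 - <<'E'
from h import *
import pickle
s=robot.read_state();print(s['tool_pos'],s['opening'],s['q'])
c=cam('scene'); a=shot('scene'); p=proj(c,[.5226,-.3358,.16])[0].astype(int)
w=shot('wrist');cw=cam('wrist'); q=proj(cw,[.5226,-.3358,.135])[0]; print(q)
q=q.astype(int)
# lid in scene & top views
t=shot('top')
l=robot.outline_of('scene','lid');print([(round(x['conf'],2),np.round(x['pixel'])) for x in l])
l2=robot.outline_of('scene','hasp');print([(round(x['conf'],2),np.round(x['pixel'])) for x in l2])
A=cv2.resize(a[p[1]-60:p[1]+60,p[0]-60:p[0]+60],(250,250))
B=cv2.resize(w[max(q[1]-50,0):max(q[1]-50,0)+100,q[0]-50:q[0]+50],(250,250))
C=cv2.resize(a[20:170,330:480],(500,500),interpolation=cv2.INTER_CUBIC)
D=cv2.resize(t[115:240,130:255],(500,500),interpolation=cv2.INTER_CUBIC)
im=np.hstack([np.vstack([A,B]),C[:, :],]); cv2.imwrite('pics/m.png',im[:,:,::-1]); cv2.imwrite('pics/mt.png',D[:,:,::-1])
pickle.dump((a,t),open('st.pkl','wb'))
E
```

```text
[ 0.44349782 -0.35498843  0.36191943] 0.05668425155081333 [-7.65381455e-01  3.11341338e-02  1.33464166e+00  1.95034536e-04
  1.77604510e+00  5.74249755e-01]
[315.65428513 100.25068207]
[]
[(0.49, array([427.,  76.]))]
```

View pics/m.png

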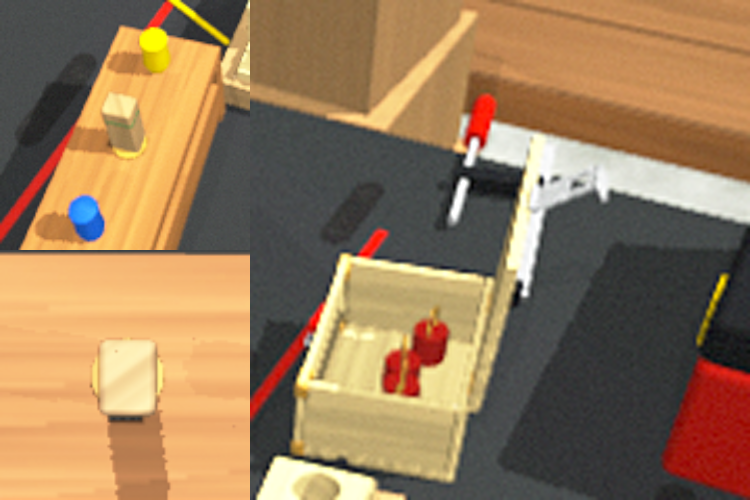

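The hook hangs upright on the rack with its disc flat on the board. The lid stands nearly edge-on to the scene camera, roughly upright, with the hasp projecting to the rear from its free edge. I've used all 14 pictures, so I'll fit the angles numerically.

```bash
cat >> h.py <<'E'
def c2w(X):
    X=np.atleast_2d(X); c,s=np.cos(CY),np.sin(CY)
    return np.c_[CC[0]+c*X[:,0]-s*X[:,1],CC[1]+s*X[:,0]+c*X[:,1],X[:,2]]
def hull(c,X):
    m=np.zeros((400,640),np.uint8); cv2.fillConvexPoly(m,cv2.convexHull(proj(c,c2w(X)).astype(np.float32)).astype(np.int32),1); return m>0
def lidpts(th):
    u=np.array([-np.cos(th),0,np.sin(th)]);n=np.array([np.sin(th),0,np.cos(th)]);h=np.array([.075,0,.085])
    return np.array([h+a*u+b*n+[0,y,0] for a in(0,.15) for b in(0,.01) for y in(-.1,.1)])
def hasppts(th,ps):
    u=np.array([-np.cos(th),0,np.sin(th)]);n=np.array([np.sin(th),0,np.cos(th)])
    r=np.array([.075,0,.085])+.151*u+.01*n
    d=np.cos(ps)*(-n)+np.sin(ps)*u; o=np.cos(ps)*u+np.sin(ps)*n   # leaf direction, outward normal of leaf
    return np.array([r+a*d+[0,y,0] for a in(0,.053) for y in(-.017,.017)]+[r+.053*d+.0195*o+[0,y,0] for y in(-.012,.012)])
def fit(name,f,grid,cams):
    for cn in cams:
        c=cam(cn); shot(cn); o=robot.outline_of(cn,name)
        for x in o[:2]:
            sc=[(x['pixels']&f(c,g)).sum()/(x['pixels']|f(c,g)).sum() for g in grid]; k=int(np.argmax(sc))
            print(name,cn,round(x['conf'],2),np.round(x['pixel']).tolist(),'best',np.round(grid[k],2),'iou',round(sc[k],2))
E
python3 - <<'E'
from h import *
T=np.arange(1.2,1.96,.05)
fit('lid',lambda c,t:hull(c,lidpts(t)),T,['top','scene'])
for th in(1.6,1.8): fit('hasp',lambda c,p:hull(c,hasppts(th,p)),np.arange(2,4.5,.1),['top','scene'])
c=cam('top')
for z in(0,.15,.25): print('toolbox',z,onz(c,[[60,118],[197,118],[197,90],[190,45]],z)[:,:2].round(2).tolist())
E
```

```text
lid scene 0.62 [408.0, 91.0] best 1.65 iou 0.63
hasp top 0.52 [172.0, 145.0] best 2.7 iou 0.75
hasp scene 0.44 [425.0, 77.0] best 2.5 iou 0.36
hasp top 0.48 [171.0, 143.0] best 4.4 iou 0.34
hasp scene 0.49 [426.0, 75.0] best 2.0 iou 0.23
hasp scene 0.46 [279.0, 226.0] best 2.0 iou 0.0
toolbox 0 [[0.77, 0.78], [0.78, 0.35], [0.88, 0.36], [1.03, 0.39]]
toolbox 0.15 [[0.73, 0.71], [0.74, 0.31], [0.82, 0.32], [0.96, 0.35]]
toolbox 0.25 [[0.7, 0.65], [0.71, 0.29], [0.78, 0.29], [0.91, 0.32]]
```

```bash
python3 -c "
from h import *
case(.13,-.06,.36)"
```

```text
shift mm [ 362.4 -595.     2.2] turn z 1.6 yaw 13.4 pos [ 0.4444 -0.3547  0.3622] f [-0.6  0.6  0.8]
```

Call:
{"method": "carry_out", "body": {"rows": [[0.02, -0.033, 0, 0, 0, 1.6], [0.05, -0.082, 0, 0, 0, 1.6], [0.08, -0.131, 0, 0, 0, 1.6], [0.11, -0.18, 0, 0, 0, 1.6], [0.14, -0.23, 0, 0, 0, 1.6], [0.17, -0.279, 0, 0, 0, 1.6], [0.2, -0.328, 0, 0, 0, 1.6], [0.23, -0.378, 0, 0, 0, 1.6], [0.26, -0.427, 0, 0, 0, 1.6], [0.29, -0.476, 0, 0, 0, 1.6], [0.32, -0.525, 0, 0, 0, 1.6], [0.345, -0.566, 0, 0, 0, 1.6]], "jaw": 255, "force": 20}}

```text
t: 46.65
tool_pos: [0.6495, 0.2779, 0.3618]
orientation: [-3.125, -0.323, 0.0]
force: [1.4, -0.6, 0.4]
opening: 0.0009
gripper_force: 0.0
```

Call:
{"method": "carry_out", "body": {"rows": [[0.017, -0.029, 0, 0, 0, 0], [0.017, -0.029, 0, 0, 0, 0], [0.017, -0.029, 0, 0, 0, 0]]}}

```text
t: 47.02
tool_pos: [0.6601, 0.307, 0.362]
orientation: [3.125, 0.322, -0.0]
force: [-0.0, 0.3, -0.6]
opening: 0.0006
gripper_force: 0.0
```

```bash
python3 -c "
from h import *
case(.13,-.06,.215)
fit('lid',lambda c,t:hull(c,lidpts(t)),np.arange(1.2,1.96,.05),['top','scene'])
c=cam('wrist'); shot('wrist'); print([(round(x['conf'],2),np.round(x['pixel']).tolist(),int(x['pixels'].sum())) for x in robot.outline_of('wrist','plug0')])"
```

```text
shift mm [ -0.3  -1.  147. ] turn z -0.0 yaw 11.8 pos [0.6601 0.307  0.362 ] f [-0.   0.3 -0.6]
lid top 0.86 [172.0, 150.0] best 1.85 iou 0.13
lid scene 0.7 [408.0, 89.0] best 1.65 iou 0.62
[(0.6, [267.0, 242.0], 36)]
```

Call:
{"method": "carry_out", "body": {"rows": [[0.03, 0, 0, 0, 0, 0], [0.03, 0, 0.03, 0, 0, 0], [0.03, 0, 0.07, 0, 0, 0], [0.03, 0, 0.11, 0, 0, 0], [0.03, 0, 0.147, 0, 0, 0], [0.03, 0, 0.147, 0, 0, 0], [0.03, 0, 0.147, 0, 0, 0]]}}

```text
t: 48.2
tool_pos: [0.69, 0.3136, 0.2173]
orientation: [-3.125, -0.321, -0.003]
force: [-0.3, -0.2, 0.2]
opening: 0.0005
gripper_force: 0.0
```

```bash
python3 -c "
from h import *
case(.0925,-.06,.22)"
```

```text
shift mm [-68.5  -0.5  -2.8] turn z -0.1 yaw 11.7 pos [0.69   0.3136 0.2173] f [-0.3 -0.2  0.2]
```

Call:
{"method": "carry_out", "body": {"rows": [[-0.03, 0, -0.003, 0, 0, 0], [-0.05, 0, -0.003, 0, 0, 0], [-0.0685, 0, -0.003, 0, 0, 0], [-0.086, 0, -0.003, 0, 0, 0], [-0.104, 0, -0.001, 0, 0, 0], [-0.121, 0, 0.004, 0, 0, 0], [-0.137, 0, 0.01, 0, 0, 0], [-0.137, 0, 0.01, 0, 0, 0]]}}

```text
t: 49.2
tool_pos: [0.556, 0.2862, 0.2082]
orientation: [-3.124, -0.322, -0.006]
force: [0.6, 0.0, 0.0]
opening: 0.0005
gripper_force: 0.0
```

```bash
python3 -c "
from h import *
case(-.006,-.06,.1875)
fit('lid',lambda c,t:hull(c,lidpts(t)),np.arange(.2,1.96,.05),['top','scene'])"
```

```text
shift mm [-30.3  -0.   20.6] turn z -0.0 yaw 11.8 pos [0.556  0.2862 0.2082] f [0.6 0.  0. ]
lid top 0.76 [176.0, 188.0] best 1.05 iou 0.1
lid scene 0.83 [391.0, 108.0] best 1.05 iou 0.67
lid scene 0.39 [373.0, 129.0] best 0.4 iou 0.03
```

Call:
{"method": "carry_out", "body": {"rows": [[-0.016, 0, 0.009, 0, 0, 0], [-0.03, 0, 0.0206, 0, 0, 0], [-0.043, 0, 0.034, 0, 0, 0], [-0.054, 0, 0.047, 0, 0, 0], [-0.062, 0, 0.062, 0, 0, 0], [-0.069, 0, 0.0786, 0, 0, 0], [-0.074, 0, 0.095, 0, 0, 0], [-0.077, 0, 0.108, 0, 0, 0], [-0.077, 0, 0.113, 0, 0, 0], [-0.077, 0, 0.116, 0, 0, 0], [-0.077, 0, 0.116, 0, 0, 0]]}}

```text
t: 50.78
tool_pos: [0.4798, 0.2699, 0.095]
orientation: [3.124, 0.322, -0.001]
force: [-26.9, -13.4, 52.8]
opening: 0.0007
gripper_force: 26.5
```

```bash
python3 -c "
from h import *
case(-.052,-.06,.095)
fit('lid',lambda c,t:hull(c,lidpts(t)),np.arange(0,1,.02),['scene'])"
```

```text
shift mm [ 1.7 -0.4 -0. ] turn z -0.0 yaw 11.8 pos [0.4798 0.2699 0.095 ] f [-26.9 -13.4  52.8]
lid scene 0.76 [380.0, 123.0] best 0.0 iou 0.75
lid scene 0.45 [306.0, 170.0] best 0.0 iou 0.0
```

The lid is shut: the tip stands at z = 0.095 on its outer face and the fit gives 0. Next I'll ease off and check the hasp.

Call:
{"method": "carry_out", "body": {"rows": [[0, 0, -0.015, 0, 0, 0], [0, 0, -0.045, 0, 0, 0], [0, 0, -0.075, 0, 0, 0], [-0.04, 0, -0.12, 0, 0, 0], [-0.09, 0, -0.16, 0, 0, 0], [-0.12, 0, -0.18, 0, 0, 0], [-0.12, 0, -0.18, 0, 0, 0], [-0.12, 0, -0.18, 0, 0, 0]]}}

```text
t: 51.88
tool_pos: [0.3627, 0.2456, 0.2684]
orientation: [3.125, 0.322, -0.0]
force: [0.3, 0.1, 0.4]
opening: 0.0006
gripper_force: 0.0
```

```bash
python3 -c "
from h import *
case(-.045,0,.135)
fit('lid',lambda c,t:hull(c,lidpts(t)),np.arange(0,1,.02),['wrist','scene'])
fit('hasp',lambda c,p:hull(c,hasppts(0,p)),np.arange(0,4.5,.1),['wrist','scene','top'])"
```

```text
shift mm [128.2 -60.3 133.4] turn z -0.0 yaw 11.8 pos [0.3627 0.2456 0.2684] f [0.3 0.1 0.4]
lid wrist 0.69 [253.0, 44.0] best 0.0 iou 0.91
lid scene 0.72 [372.0, 118.0] best 0.0 iou 0.89
hasp wrist 0.85 [247.0, 98.0] best 2.5 iou 0.82
```

Call:
{"method": "carry_out", "body": {"rows": [[0.045, -0.02, 0, 0, 0, 0], [0.09, -0.04, 0, 0, 0, 0], [0.128, -0.06, 0, 0, 0, 0], [0.128, -0.06, 0.04, 0, 0, 0], [0.128, -0.06, 0.09, 0, 0, 0], [0.128, -0.06, 0.13, 0, 0, 0], [0.128, -0.06, 0.141, 0, 0, 0], [0.128, -0.06, 0.141, 0, 0, 0], [0.128, -0.06, 0.141, 0, 0, 0]]}}

```text
t: 53.5
tool_pos: [0.4769, 0.3312, 0.1307]
orientation: [-3.124, -0.322, -0.005]
force: [-0.7, 0.2, 0.2]
opening: 0.0002
gripper_force: 0.0
```

Call:
{"method": "carry_out", "body": {"rows": [[-0.02, 0, 0, 0, 0, 0], [-0.035, 0, 0, 0, 0, 0], [-0.047, 0, 0, 0, 0, 0], [-0.059, 0, 0, 0, 0, 0], [-0.069, 0, 0, 0, 0, 0], [-0.069, 0, 0, 0, 0, 0], [-0.069, 0, 0, 0, 0, 0]]}}

```text
t: 54.38
tool_pos: [0.4078, 0.3163, 0.1282]
orientation: [3.125, 0.322, -0.001]
force: [0.5, -0.0, -1.0]
opening: 0.0004
gripper_force: 0.0
```

```bash
python3 -c "
from h import *
case(-.114,0,.03)
fit('hasp',lambda c,p:hull(c,hasppts(0,p)),np.arange(0,4.5,.1),['wrist','scene','top'])
fit('lid',lambda c,t:hull(c,lidpts(t)),np.arange(0,1,.02),['scene'])"
```

```text
shift mm [ 0.7 -0.2 98.2] turn z -0.0 yaw 11.8 pos [0.4078 0.3163 0.1282] f [ 0.5 -0.  -1. ]
hasp wrist 0.85 [314.0, 199.0] best 2.7 iou 0.73
hasp scene 0.59 [346.0, 108.0] best 1.8 iou 0.63
lid scene 0.78 [371.0, 117.0] best 0.04 iou 0.91
```

Call:
{"method": "carry_out", "body": {"rows": [[0, 0, 0.018, 0, 0, 0], [0, 0, 0.034, 0, 0, 0], [0, 0, 0.048, 0, 0, 0], [0, 0, 0.06, 0, 0, 0], [0, 0, 0.071, 0, 0, 0], [0, 0, 0.081, 0, 0, 0], [0, 0, 0.081, 0, 0, 0]]}}

```text
t: 55.65
tool_pos: [0.411, 0.3174, 0.0489]
orientation: [-3.123, -0.321, -0.009]
force: [4.5, 0.8, 7.1]
opening: 0.0003
gripper_force: 3.2
```

```bash
python3 -c "
from h import *
case(-.114,0,.03)
fit('hasp',lambda c,p:hull(c,hasppts(0,p)),np.arange(0,4.5,.1),['scene'])
fit('lid',lambda c,t:hull(c,lidpts(t)),np.arange(0,1,.02),['scene'])"
```

```text
shift mm [-2.8  0.2 18.9] turn z -0.1 yaw 11.7 pos [0.411  0.3174 0.0489] f [4.5 0.8 7.1]
hasp scene 0.47 [344.0, 123.0] best 0.2 iou 0.3
lid scene 0.66 [308.0, 172.0] best 0.0 iou 0.0
lid scene 0.57 [372.0, 120.0] best 0.02 iou 0.92
```

Call:
{"method": "carry_out", "body": {"rows": [[-0.006, 0, -0.002, 0, 0, 0], [-0.013, 0, 0, 0, 0, 0], [-0.013, 0, 0.01, 0, 0, 0], [-0.013, 0, 0.016, 0, 0, 0], [-0.013, 0, 0.016, 0, 0, 0], [-0.006, 0, 0.016, 0, 0, 0], [0, 0, 0.016, 0, 0, 0], [0.005, 0, 0.016, 0, 0, 0], [0.009, 0, 0.016, 0, 0, 0], [0.009, 0, 0.016, 0, 0, 0]]}}

```text
t: 57.1
tool_pos: [0.4168, 0.3181, 0.031]
orientation: [3.125, 0.322, -0.001]
force: [-0.9, -0.1, 0.0]
opening: 0.0001
gripper_force: 0.5
```

```bash
python3 -c "
from h import *
case(-.104,0,.03)
fit('hasp',lambda c,p:hull(c,hasppts(0,p)),np.arange(0,4.5,.1),['scene'])"
```

```text
shift mm [ 1.4 -0.3  1. ] turn z -0.0 yaw 11.8 pos [0.4168 0.3181 0.031 ] f [-0.9 -0.1  0. ]
```

Call:
{"method": "carry_out", "body": {"rows": [[0.0015, 0, 0, 0, 0, 0], [0.003, 0, 0, 0, 0, 0], [0.003, 0, 0, 0, 0, 0], [0.003, 0, 0, 0, 0, 0]]}}

```text
t: 57.7
tool_pos: [0.4174, 0.3183, 0.0308]
orientation: [3.124, 0.322, -0.007]
force: [-12.3, -3.3, 6.5]
opening: 0.0004
gripper_force: 5.8
```

Call:
{"method": "carry_out", "body": {"rows": [[0.0015, 0, 0, 0, 0, 0], [0.003, 0, 0, 0, 0, 0], [0.003, 0, 0, 0, 0, 0]]}}

```text
t: 58.08
tool_pos: [0.4181, 0.3184, 0.0304]
orientation: [3.123, 0.323, -0.015]
force: [-22.2, -6.1, 15.6]
opening: 0.0007
gripper_force: 11.3
```

Call:
{"method": "carry_out", "body": {"rows": [[-0.01, 0, 0, 0, 0, 0], [-0.04, 0, 0, 0, 0, 0], [-0.07, 0, -0.05, 0, 0, 0], [-0.07, 0, -0.11, 0, 0, 0], [-0.07, 0, -0.17, 0, 0, 0], [-0.07, 0, -0.24, 0, 0, 0], [-0.07, 0, -0.25, 0, 0, 0], [-0.07, 0, -0.25, 0, 0, 0]]}}

```text
t: 59.08
tool_pos: [0.3549, 0.3056, 0.2824]
orientation: [-3.124, -0.322, -0.005]
force: [0.2, 0.3, -0.7]
opening: -0.0
gripper_force: 0.0
```

```bash
python3 -c "
from h import *
go(.36,.24,.28)
fit('hasp',lambda c,p:hull(c,hasppts(0,p)),np.arange(0,3,.05),['wrist','scene'])
fit('lid',lambda c,t:hull(c,lidpts(t)),np.arange(0,1,.01),['wrist','scene'])
shot('scene');print([(round(x['conf'],2),np.round(x['pixel']).tolist(),int(x['pixels'].sum())) for x in robot.outline_of('scene','hook')], proj(cam('scene'),[.522,-.336,.17]))
for p in ('plug0','tape','glue'): print(p,[(round(x['conf'],2),np.round(x['pixel']).tolist(),int(x['pixels'].sum())) for x in robot.outline_of('scene',p)])
"
```

```text
shift mm [-8.4 65.3  2.3] turn z 0 yaw 11.8 pos [0.3549 0.3056 0.2824] f [ 0.2  0.3 -0.7]
hasp wrist 0.72 [314.0, 103.0] best 0.0 iou 0.49
lid wrist 0.64 [316.0, 41.0] best 0.0 iou 0.95
lid scene 0.86 [373.0, 119.0] best 0.0 iou 0.92
lid scene 0.27 [274.0, 226.0] best 0.0 iou 0.0
[(0.89, [116.0, 308.0], 554), (0.81, [244.0, 282.0], 506)] [[248.49865509 279.76851271]]
plug0 []
tape [(0.69, [247.0, 284.0], 533), (0.68, [310.0, 174.0], 422)]
glue []
```

```bash
python3 -c "
from plant import robot
print(robot.close_job())"
```

```text
the job is handed in; nothing more can be done
None
```

I drew all four plugs with the hook and put them in the case, hung the hook back in its slot, shut the lid, swung the hasp home over the staple, and handed the job in at about 59 s; no verdict came back.

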